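# Cull a batch of guide shoes and pack the sound ones

### The arm

A 6-joint arm with a two-finger parallel gripper is mounted at the origin on the work surface. World frame = base frame: x ahead of the robot, y to its left, z up, the work surface at z = 0. Lengths are in m, angles in rad, forces in N, time in s.
With the tool pointing down it reaches from about 0.275 to 0.875 m from the base axis. Payload 12.5 kg.
Tool frame: the origin (TCP) lies on the centre line of the jaws, within the pads' length; the fingertips stand 14 mm ahead of it and the grasp point (between the pads) lies 5 mm behind it; z points along the fingers, y is the line along which they close (so a half turn about z gives the same grasp; the last joint's range is limited). The gripper opens to 85 mm and grips with 20 to 120 N. Pads are 22 mm wide; open, the fingers measure 114 mm over their backs; the gripper's body (76 mm by 85 mm) begins 54 mm behind the grasp point. The pads swing forward as they close: fully open they stand 13 mm farther back than shut.
Start: joints at [1.224, 0.351, 1.652, -0, 1.139, -0.085], TCP at [0.142, 0.531, 0.245] pointing down, gripper open.
Joint ranges: [-2.75, 2.75], [-0.79, 2.1], [0.01, 2.65], [-1.57, 4.71], [0.07, 3.14], [-2.87, 2.87]. Speed limits (rad/s): [2.22, 2.22, 2.79, 3.14, 3.14, 3.14].

### API

Orientations are given as a rotation vector (axis times angle).
In Python, from workcell import observe, camera, camera_params, job_done gives the robot as it stands.
- The arm moves only by the shell command python3 -m handwheel 'ROWS' [FORCE]. ROWS is JSON, one flat list of numbers, 7 for each row, row after row: the shift along the tool's x, y, z in mm, then the turn, a rotation vector about the tool's x, y, z in degrees, then the opening, from 0 (shut) to 1 (fully open). A call has exactly 5 rows; each row shifts and turns the commanded pose from where the row before left it, along the tool's axes as they then stand; what a row does not reach is not made up. A row lasts 1/12 s, in which the tool goes at most 41.7 mm and 7.16 degrees, less where a joint would pass 70% of its speed; a pose out of reach is approached as far as the arm can. A call with a gripper value outside its range is refused whole. The fingers move at their own pace and stop on an object; FORCE is the grip in N (left out, the last holds). Time passes only in rows, so rows that do not move let the fingers close, or fill a call up. It gives the time, the measured TCP pose, the force, the opening and the grip force at its end, in the units of the state.
- observe(): the state, without advancing time (a new reading comes with each control period).
- camera(name): name is "side" or "top" or "wrist"; returns (picture, depth): 400x640x3 uint8, blue, green, red; 400x640 float32, m along the optical axis (not along the pixel's ray), 0 where there is no reading.
- camera_params(name): a dict with "mtx" (3x3 intrinsics, pixels), "R" (3x3) and "t" (3): a world point X has camera coordinates R X + t; the wrist camera has in their place "mount" (4x4, takes a point from camera to tool coordinates, whose origin is the TCP and whose axes are the flange's). Camera axes: x right, y down, z forward; pixel columns grow to the right and rows downward; lengths in m; the calibration is good to about 2 mm. A picture is of the moment at which its call begins: read the wrist's pose just before it. camera_params takes no time and is no camera call.
- job_done(): hands the job in; it is judged then, once.
The state is a dict: "clock": time; "qpos": joint angles; "dq": joint speeds; "joint_torque": joint torques, N m; "tcp_pos": TCP position; "ee_rot": TCP orientation; "wrist_force": force on the tool from outside, world axes, zero at the start; "moment": the same for the moment, N m; "opening": finger opening in m; "grip_force": force on a finger pad.
Only numpy, scipy, OpenCV 4.12 (cv2) and the standard library are available. Lean on these libraries where they do the work, as an engineer would, in place of code of your own. Each camera call takes 0.05 s, during which the arm holds its last target. There are 200 camera calls.

### The job

Sort the batch of T-shaped metal guide shoes on the inspection mat. First slide the packing tray's keeper plate fully open; seat every sound shoe flat and square, tongue pointing away from the robot, in a pocket of its own in the tray and only then slide the keeper fully shut over them. Every faulty shoe (tongue short, bent or split, or a body corner chipped off) must end up in the grey reject bin, and the beaker, caliper and loupe beyond are to be left where they are.

Things in the scene. Friction and masses are not known exactly. Their poses are not given: they have to be found in the camera images.
- piece_a: Sound guide shoe, bare metal, T-shaped in plan, about 140 g: body 44 mm (x) by 36 mm (y), 26 mm high, origin at the centre of the body's underside, z up; tongue 22 mm long, 18 mm wide, 14 mm high runs on from the middle of the body's +x end (x 22 to 44), flush with the underside. Flat on the mat at the start; absent (None) in some starts.
- piece_b: Sound guide shoe, bare metal, T-shaped in plan, about 140 g: body 44 mm (x) by 36 mm (y), 26 mm high, origin at the centre of the body's underside, z up; tongue 22 mm long, 18 mm wide, 14 mm high runs on from the middle of the body's +x end (x 22 to 44), flush with the underside. Flat on the mat at the start; absent (None) in some starts.
- piece_c: Sound guide shoe, bare metal, T-shaped in plan, about 140 g: body 44 mm (x) by 36 mm (y), 26 mm high, origin at the centre of the body's underside, z up; tongue 22 mm long, 18 mm wide, 14 mm high runs on from the middle of the body's +x end (x 22 to 44), flush with the underside. Flat on the mat at the start; absent (None) in some starts.
- piece_d: Sound guide shoe, bare metal, T-shaped in plan, about 140 g: body 44 mm (x) by 36 mm (y), 26 mm high, origin at the centre of the body's underside, z up; tongue 22 mm long, 18 mm wide, 14 mm high runs on from the middle of the body's +x end (x 22 to 44), flush with the underside. Flat on the mat at the start; absent (None) in some starts.
- piece_e: Faulty guide shoe, bare metal, about 140 g: body 44 mm (x) by 36 mm (y), 26 mm high, origin at the centre of the body's underside, z up; its tongue is short: only 8 mm long instead of 22 (ends at x = +30). Otherwise as the sound ones. Flat on the mat at the start; absent (None) in some starts.
- piece_f: Faulty guide shoe, bare metal, about 140 g: body 44 mm (x) by 36 mm (y), 26 mm high, origin at the centre of the body's underside, z up; its tongue is bent: it leaves the +x end at 38 degrees towards +y, reaching about x = +44, y = +23. Otherwise as the sound ones. Flat on the mat at the start; absent (None) in some starts.
- piece_g: Faulty guide shoe, bare metal, about 140 g: body 44 mm (x) by 36 mm (y), 26 mm high, origin at the centre of the body's underside, z up; the body is chipped: the whole corner at -x, +y (16 mm along x, 18 mm along y, full height) is missing; its tongue is whole. Otherwise as the sound ones. Flat on the mat at the start; absent (None) in some starts.
- piece_h: Faulty guide shoe, bare metal, about 140 g: body 44 mm (x) by 36 mm (y), 26 mm high, origin at the centre of the body's underside, z up; its tongue is split lengthwise: only the +y half is left, 9 mm wide (y 0 to +9), 22 mm long. Otherwise as the sound ones. Flat on the mat at the start; absent (None) in some starts.
- tray: Grey plastic packing tray, fixed, 165 mm (x -40 to 125) by 280 mm (y), rim 14 mm above the bench, four dark-floored T-shaped pockets in a row along y, 66 mm apart, floor 6 mm above the bench (8 mm deep). Origin: bench level, middle of the row of pockets' body spaces. Two rails 37 mm high run along x at y +-136, x 28 to 125, and guide the keeper. +x points away from the robot.
- pocket1 (a point): Centre of the floor of pocket 1's body space (tray x 0, y -99, z 6 mm), axes as the tray's. The pocket, 8 mm deep, takes one sound shoe, tongue to +x, with 2 mm play all round (body space 48 x 40 mm, tongue channel x 24 to 48, 22 mm wide): the shoe's origin and axes then coincide with this point. The seated body stands 18 mm above the rim.
- pocket2 (a point): Centre of the floor of pocket 2's body space (tray x 0, y -33, z 6 mm), axes as the tray's. The pocket, 8 mm deep, takes one sound shoe, tongue to +x, with 2 mm play all round (body space 48 x 40 mm, tongue channel x 24 to 48, 22 mm wide): the shoe's origin and axes then coincide with this point. The seated body stands 18 mm above the rim.
- pocket3 (a point): Centre of the floor of pocket 3's body space (tray x 0, y 33, z 6 mm), axes as the tray's. The pocket, 8 mm deep, takes one sound shoe, tongue to +x, with 2 mm play all round (body space 48 x 40 mm, tongue channel x 24 to 48, 22 mm wide): the shoe's origin and axes then coincide with this point. The seated body stands 18 mm above the rim.
- pocket4 (a point): Centre of the floor of pocket 4's body space (tray x 0, y 99, z 6 mm), axes as the tray's. The pocket, 8 mm deep, takes one sound shoe, tongue to +x, with 2 mm play all round (body space 48 x 40 mm, tongue channel x 24 to 48, 22 mm wide): the shoe's origin and axes then coincide with this point. The seated body stands 18 mm above the rim.
- keeper (a joint): Keeper: aluminium plate 50 (x) by 262 (y) by 7 mm, underside 23 mm above the bench, sliding along the tray's x over the seated tongues (3 mm above them); 2 N of friction, stays where left. 0 m: fully shut, front edge at tray x 24 mm; 0.045 m: fully open, away from the robot, front edge at x 69 mm, pockets free. Starts shut or up to 15 mm open.
- keeper_grip (a point): Middle of the top of the keeper's black grip, a bar 14 mm (x) by 40 mm (y) that stands on the plate from 30 to 60 mm above the bench, at tray x 62 mm when shut, 107 mm when fully open; axes as the tray's. Moves with the keeper.
- bin: Grey open reject bin, fixed, 190 mm (x) by 150 mm (y) outside, 50 mm high, walls and floor 4 mm. Origin: centre of its underside.
- mat: Slate-grey inspection mat, fixed, 310 mm (x) by 330 mm (y), 3 mm thick, on which the batch lies. Origin: centre of its underside.
- beaker: Bystander: clear plastic beaker, 72 mm across, 85 mm high. Origin: centre of its underside.
- caliper: Bystander: digital caliper lying flat, 200 mm long along its y. Origin: middle of its underside.
- loupe: Bystander: black loupe, 42 mm across, 42 mm high, standing. Origin: centre of its underside.
Not all that is in view belongs to the job. What is shaped like the piece_b but pink is not meant. Leave any turquoise look-alike of the piece_f alone.

How it is judged:
On the way, in this order (a step that is already met when the one before it is completed fails the run):
1. the keeper plate is slid fully open (value of joint keeper above 0.039 m), for 0.2 s.
2. every sound shoe is seated flat and square in a pocket of the tray (((horizontal distance between piece_a and pocket1 below 0.006 m and z of piece_a in the frame of pocket1 below 0.003 m and angle between piece_a's own z axis and vertical below 0.07 rad and angle between the x axis of piece_a and the x axis of pocket1, either way round below 0.12 rad) or (horizontal distance between piece_a and pocket2 below 0.006 m and z of piece_a in the frame of pocket2 below 0.003 m and angle between piece_a's own z axis and vertical below 0.07 rad and angle between the x axis of piece_a and the x axis of pocket2, either way round below 0.12 rad) or (horizontal distance between piece_a and pocket3 below 0.006 m and z of piece_a in the frame of pocket3 below 0.003 m and angle between piece_a's own z axis and vertical below 0.07 rad and angle between the x axis of piece_a and the x axis of pocket3, either way round below 0.12 rad) or (horizontal distance between piece_a and pocket4 below 0.006 m and z of piece_a in the frame of pocket4 below 0.003 m and angle between piece_a's own z axis and vertical below 0.07 rad and angle between the x axis of piece_a and the x axis of pocket4, either way round below 0.12 rad)) and ((horizontal distance between piece_b and pocket1 below 0.006 m and z of piece_b in the frame of pocket1 below 0.003 m and angle between piece_b's own z axis and vertical below 0.07 rad and angle between the x axis of piece_b and the x axis of pocket1, either way round below 0.12 rad) or (horizontal distance between piece_b and pocket2 below 0.006 m and z of piece_b in the frame of pocket2 below 0.003 m and angle between piece_b's own z axis and vertical below 0.07 rad and angle between the x axis of piece_b and the x axis of pocket2, either way round below 0.12 rad) or (horizontal distance between piece_b and pocket3 below 0.006 m and z of piece_b in the frame of pocket3 below 0.003 m and angle between piece_b's own z axis and vertical below 0.07 rad and angle between the x axis of piece_b and the x axis of pocket3, either way round below 0.12 rad) or (horizontal distance between piece_b and pocket4 below 0.006 m and z of piece_b in the frame of pocket4 below 0.003 m and angle between piece_b's own z axis and vertical below 0.07 rad and angle between the x axis of piece_b and the x axis of pocket4, either way round below 0.12 rad)) and ((horizontal distance between piece_c and pocket1 below 0.006 m and z of piece_c in the frame of pocket1 below 0.003 m and angle between piece_c's own z axis and vertical below 0.07 rad and angle between the x axis of piece_c and the x axis of pocket1, either way round below 0.12 rad) or (horizontal distance between piece_c and pocket2 below 0.006 m and z of piece_c in the frame of pocket2 below 0.003 m and angle between piece_c's own z axis and vertical below 0.07 rad and angle between the x axis of piece_c and the x axis of pocket2, either way round below 0.12 rad) or (horizontal distance between piece_c and pocket3 below 0.006 m and z of piece_c in the frame of pocket3 below 0.003 m and angle between piece_c's own z axis and vertical below 0.07 rad and angle between the x axis of piece_c and the x axis of pocket3, either way round below 0.12 rad) or (horizontal distance between piece_c and pocket4 below 0.006 m and z of piece_c in the frame of pocket4 below 0.003 m and angle between piece_c's own z axis and vertical below 0.07 rad and angle between the x axis of piece_c and the x axis of pocket4, either way round below 0.12 rad)) and ((horizontal distance between piece_d and pocket1 below 0.006 m and z of piece_d in the frame of pocket1 below 0.003 m and angle between piece_d's own z axis and vertical below 0.07 rad and angle between the x axis of piece_d and the x axis of pocket1, either way round below 0.12 rad) or (horizontal distance between piece_d and pocket2 below 0.006 m and z of piece_d in the frame of pocket2 below 0.003 m and angle between piece_d's own z axis and vertical below 0.07 rad and angle between the x axis of piece_d and the x axis of pocket2, either way round below 0.12 rad) or (horizontal distance between piece_d and pocket3 below 0.006 m and z of piece_d in the frame of pocket3 below 0.003 m and angle between piece_d's own z axis and vertical below 0.07 rad and angle between the x axis of piece_d and the x axis of pocket3, either way round below 0.12 rad) or (horizontal distance between piece_d and pocket4 below 0.006 m and z of piece_d in the frame of pocket4 below 0.003 m and angle between piece_d's own z axis and vertical below 0.07 rad and angle between the x axis of piece_d and the x axis of pocket4, either way round below 0.12 rad))), for 0.2 s.
3. the keeper plate is slid fully shut (value of joint keeper below 0.005 m), for 0.2 s.
At the end, for the whole second after the job is handed in: Sound shoes: each in a pocket (6 mm from its centre, under 3 mm above its floor, tilt under 0.07 rad, square to 0.12 rad); faulty shoes: origin between the bin walls, under 65 mm up; keeper shut to 5 mm; all at rest (all of step 2 and x of piece_e in the frame of bin between -0.093 and 0.093 m and y of piece_e in the frame of bin between -0.073 and 0.073 m and z of each of piece_e, piece_f, piece_g, piece_h in the frame of bin below 0.065 m and x of piece_f in the frame of bin between -0.093 and 0.093 m and y of piece_f in the frame of bin between -0.073 and 0.073 m and x of piece_g in the frame of bin between -0.093 and 0.093 m and y of piece_g in the frame of bin between -0.073 and 0.073 m and x of piece_h in the frame of bin between -0.093 and 0.093 m and y of piece_h in the frame of bin between -0.073 and 0.073 m and value of joint keeper below 0.005 m and linear speed of each of piece_a, piece_b, piece_c, piece_d, piece_e, piece_f, piece_g, piece_h below 0.02 m/s); the robot touches nothing.
It fails at once if the beaker is moved more than 30 mm (distance of beaker from where it was at the start of the episode above 0.03 m).
It fails at once if the caliper is moved more than 30 mm (distance of caliper from where it was at the start of the episode above 0.03 m).
It fails at once if the loupe is moved more than 30 mm (distance of loupe from where it was at the start of the episode above 0.03 m).
Of piece_a, piece_b, piece_c, piece_d only 2 to 4 are there at a start; the rules pass over those that are not, and their reading is None.
Of piece_e, piece_f, piece_g, piece_h only 3 to 4 are there at a start; the rules pass over those that are not, and their reading is None.
At some moment in a run one of piece_a, piece_b, piece_c, piece_d, piece_e, piece_f, piece_g, piece_h may be knocked a few centimetres aside while the robot is not near it.
It also fails if it takes over 210 s, if anything falls off the work surface, if the arm or the gripper's body presses on something with over 40 N, if the wrist force passes 120 N, or if a joint passes its speed limit or range.

## Working session

There is one attempt and no reset: what is moved stays moved. The work goes in short steps, Python scripts to look and compute and a shell command to move; the robot and the scene stay as the last step left them, time stands still between calls to the robot, and variables do not carry over. Pictures are saved under pics/ and viewed, at most 14 in all, crops included, and the job is handed in when it is done.

```bash
ls; mkdir -p pics; python3 - <<'E'
from workcell import *
import cv2, numpy as np
s=observe(); print({k:np.round(v,3).tolist() for k,v in s.items()})
for n in("top","side"):
    p,d=camera(n); cv2.imwrite(f"pics/{n}0.png",p); np.save(f"pics/{n}0.npy",d)
    c=camera_params(n); print(n,np.round(c["mtx"],1).tolist(),np.round(c["R"],3).tolist(),np.round(c["t"],3).tolist())
c=camera_params("wrist");print({k:np.round(v,4).tolist() for k,v in c.items()})
E
```

```text
pics
{'clock': 0.0, 'qpos': [1.224, 0.351, 1.652, 0.0, 1.139, -0.085], 'dq': [0.0, -0.002, 0.001, -0.002, 0.0, 0.002], 'joint_torque': [0.001, -50.611, -29.139, -0.0, 0.005, 0.0], 'tcp_pos': [0.142, 0.531, 0.245], 'ee_rot': [-0.41, -3.114, 0.002], 'wrist_force': [0.812, 0.425, 0.165], 'moment': [-0.005, -0.036, 0.047], 'grip_force': 0.0, 'opening': 0.085}
top [[415.7, 0.0, 320.3], [0.0, 415.7, 201.9], [0.0, 0.0, 1.0]] [[-0.002, -1.0, 0.004], [-0.979, 0.001, -0.205], [0.205, -0.004, -0.979]] [-0.016, 0.528, 0.885]
side [[423.5, 0.0, 314.6], [0.0, 423.5, 188.3], [0.0, 0.0, 1.0]] [[0.808, -0.589, 0.009], [-0.414, -0.579, -0.702], [0.419, 0.564, -0.712]] [-0.441, 0.252, 1.012]
{'mtx': [[294.1949, 0.0, 322.4511], [0.0, 294.1949, 199.5606], [0.0, 0.0, 1.0]], 'mount': [[-0.0004, -0.9575, -0.2883, 0.0723], [1.0, -0.0005, 0.0004, 0.0004], [-0.0005, -0.2883, 0.9575, -0.1281], [0.0, 0.0, 0.0, 1.0]]}
```

View pics/top0.png

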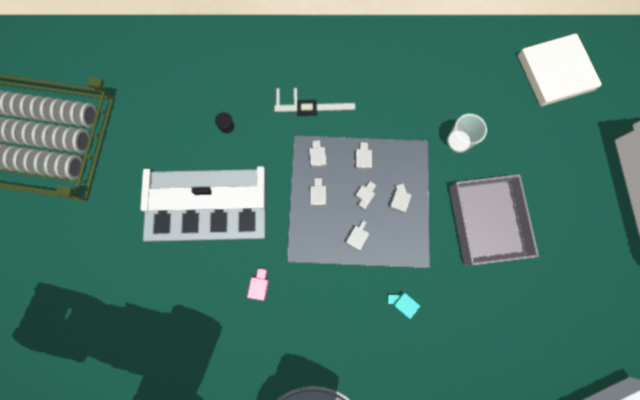

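View pics/side0.png

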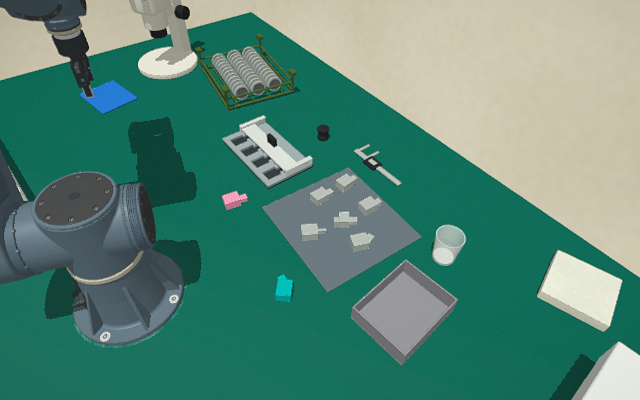

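```bash
cat > h.py <<'E'
import numpy as np, cv2
from workcell import *
from scipy.spatial.transform import Rotation as Rot
def ray(name,uv,z,pose=None):
    "pixels -> world points on plane z"
    c=camera_params(name); uv=np.atleast_2d(np.float64(uv)); z=np.broadcast_to(z,(len(uv),))
    d=np.linalg.solve(c["mtx"],np.c_[uv,np.ones(len(uv))].T)
    if name=="wrist":
        p,r=pose; T=Rot.from_rotvec(r).as_matrix(); M=c["mount"]
        o=np.array(p)+T@M[:3,3]; d=T@M[:3,:3]@d
    else:
        o=-c["R"].T@c["t"]; d=c["R"].T@d
    return (o[:,None]+d*((z-o[2])/d[2])).T
def px(name,X,pose=None):
    c=camera_params(name); X=np.atleast_2d(X)
    if name=="wrist":
        p,r=pose; T=Rot.from_rotvec(r).as_matrix(); M=c["mount"]
        q=(((X-p)@T)-M[:3,3])@M[:3,:3]
    else: q=X@c["R"].T+c["t"]
    q=q@c["mtx"].T; return q[:,:2]/q[:,2:]
E
python3 - <<'E'
from h import *
p=cv2.imread("pics/top0.png")
cr=cv2.resize(p[130:270,285:435],None,fx=5.3,fy=4.2,interpolation=cv2.INTER_CUBIC)
cr=cv2.resize(p[132:262,290:435],None,fx=4.5,fy=4.5,interpolation=cv2.INTER_CUBIC)
cv2.imwrite("pics/crop0.png",cr)
hsv=cv2.cvtColor(p,cv2.COLOR_BGR2HSV)
print("mat corners",[ray("top",[q],.003)[0].round(3).tolist() for q in((295,137),(429,139),(429,267),(289,263))])
print("bin rim",[ray("top",[q],.05)[0].round(3).tolist() for q in((453,183),(521,176),(537,257),(466,264))])
print("tray rim near",[ray("top",[q],.014)[0].round(3).tolist() for q in((144,241),(265,238))])
print("rails",[ray("top",[q],.037)[0].round(3).tolist() for q in((145,170),(149,209),(260,168),(264,207))])
print("grip",ray("top",[(202,190)],.06).round(3))
m=((hsv[...,1]<45)&(hsv[...,2]>140)).astype(np.uint8); m[:,:297]=0;m[:,427:]=0;m[:140]=0;m[262:]=0
cs,_=cv2.findContours(m,cv2.RETR_EXTERNAL,cv2.CHAIN_APPROX_NONE)
for c in cs:
    if cv2.contourArea(c)<40: continue
    M=cv2.moments(c);u=(M['m10']/M['m00'],M['m01']/M['m00']); print(np.round(u,1),cv2.contourArea(c),ray("top",[u],.026).round(3))
E
```

```text
mat corners [[0.703, 0.045, 0.003], [0.697, -0.286, 0.003], [0.385, -0.269, 0.003], [0.395, 0.055, 0.003]]
bin rim [[0.573, -0.322, 0.05], [0.59, -0.48, 0.05], [0.404, -0.497, 0.05], [0.389, -0.338, 0.05]]
tray rim near [[0.445, 0.39, 0.014], [0.452, 0.111, 0.014]]
rails [[0.609, 0.392, 0.037], [0.516, 0.375, 0.037], [0.613, 0.124, 0.037], [0.52, 0.112, 0.037]]
grip [[0.555 0.25  0.06 ]]
[361.3 205.4] 14302.0 [[ 0.526 -0.113  0.026]]
```

View pics/crop0.png

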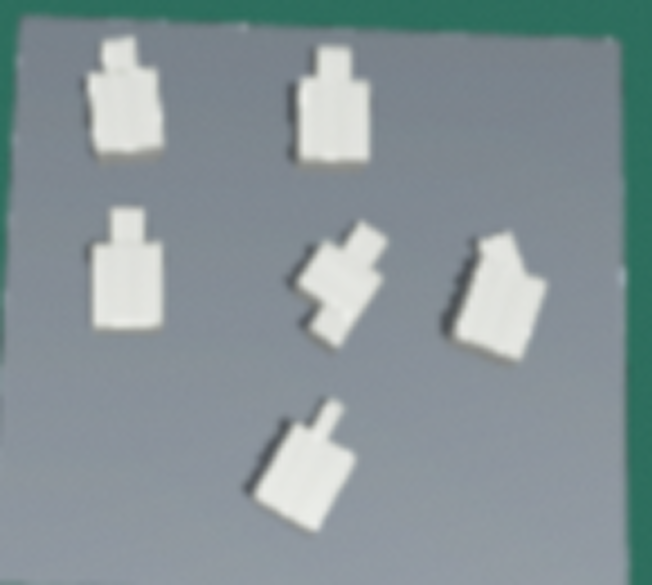

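The crop shows six shoes. Candidates in top pixels:
- **Sound:** (318,154), (364,156) and (318,192).
- **Faulty:** chipped (366,195), bent (401,199) and split (358,235).
- **Not meant:** pink (258,287) and turquoise (406,304).

First I'll open the keeper. Its grip is at top pixel (202,190).

```bash
cat >> h.py <<'E'
def plan(x,y,z,yaw):
    "tool-z turn (deg), then shift (mm) in the turned tool frame; yaw = world angle of tool y"
    s=observe(); R=Rot.from_rotvec(s["ee_rot"]).as_matrix(); p=s["tcp_pos"]
    cur=np.degrees(np.arctan2(R[1,1],R[0,1])); t=-(yaw-cur); a=np.radians(yaw)
    ty=np.array([np.cos(a),np.sin(a),0]); tx=np.cross(ty,[0,0,-1]); D=np.array([x,y,z])-p
    print("at",p.round(4),"yaw",cur.round(2),"tilt",np.degrees(np.arccos(-R[2,2])).round(2),"| turn",t.round(2),"shift",(1000*np.array([D@tx,D@ty,-D[2]])).round(1),"q6",s["qpos"][5].round(2),"t",s["clock"])
E
python3 -c "
from h import *
plan(.555,.25,.2,1.4)"
```

```text
at [0.1422 0.531  0.2448] yaw 75.0 tilt 0.06 | turn 73.6 shift [-291.   405.8   44.8] q6 -0.08 t 0.1
```

```bash
python3 -m handwheel '[0,0,0,0,0,7,1, 0,0,0,0,0,7,1, 0,0,0,0,0,7,1, 0,0,0,0,0,7,1, 0,0,0,0,0,7,1]' && python3 -m handwheel '[0,0,0,0,0,7,0.5, 0,0,0,0,0,7,0.5, 0,0,0,0,0,7,0.5, 0,0,0,0,0,7,0.5, 0,0,0,0,0,7,0.5]' && python3 -m handwheel '[0,0,0,0,0,3.6,0.5, -22,30,3,0,0,0,0.5, -22,30,3,0,0,0,0.5, -22,30,3,0,0,0,0.5, -22,30,3,0,0,0,0.5]' && python3 -m handwheel '[-22,30,3,0,0,0,0.5, -22,30,3,0,0,0,0.5, -22,30,3,0,0,0,0.5, -22,30,3,0,0,0,0.5, -22,30,3,0,0,0,0.5]' && python3 -m handwheel '[-22,30,3,0,0,0,0.5, -22,30,3,0,0,0,0.5, -22,30,3,0,0,0,0.5, -22,30,3,0,0,0,0.5, -5,16,3,0,0,0,0.5]' && python3 - <<'E'
from h import *
plan(.555,.25,.2,1.4)
p,d=camera("wrist"); cv2.imwrite("pics/w1.png",p); np.save("pics/w1.npy",d)
s=observe(); print(s["tcp_pos"],s["ee_rot"])
E
```

```text
clock: 0.52
tcp_pos: [0.1423, 0.5311, 0.2449]
ee_rot: [1.336, 2.843, -0.001]
wrist_force: [0.7, -0.2, -0.0]
opening: 0.0852
grip_force: 0.0
clock: 0.93
tcp_pos: [0.1423, 0.5311, 0.245]
ee_rot: [2.129, 2.31, -0.001]
wrist_force: [0.8, 0.7, 0.5]
opening: 0.0427
grip_force: 0.0
clock: 1.35
tcp_pos: [0.2653, 0.445, 0.2329]
ee_rot: [2.193, 2.249, -0.001]
wrist_force: [0.2, 1.1, -0.3]
opening: 0.0429
grip_force: 0.0
clock: 1.77
tcp_pos: [0.4183, 0.3385, 0.218]
ee_rot: [-2.194, -2.248, 0.001]
wrist_force: [-0.0, 0.2, -0.4]
opening: 0.043
grip_force: 0.0
clock: 2.18
tcp_pos: [0.5579, 0.2471, 0.2028]
ee_rot: [2.197, 2.245, -0.001]
wrist_force: [1.4, 0.6, -0.3]
opening: 0.0429
grip_force: 0.0
at [0.5579 0.2471 0.2028] yaw 1.26 tilt 0.04 | turn -0.14 shift [ 3.  -2.9  2.8] q6 0.32 t 2.1833
[0.55906797 0.24731206 0.20208055] [ 2.19745535e+00  2.24425602e+00 -4.70115843e-04]
```

View pics/w1.png

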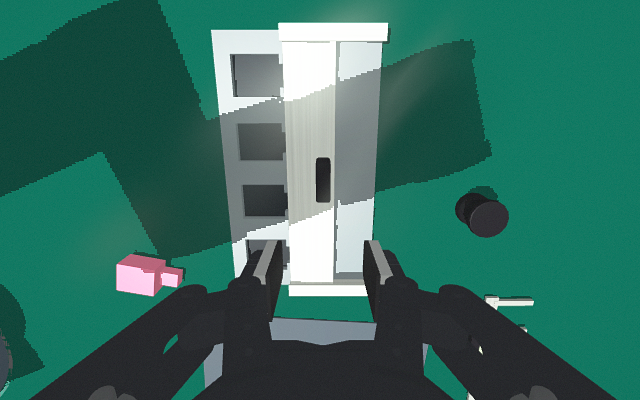

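The wrist view shows the keeper grip at (323,180), the rails at top and bottom, the pockets on the left at (258,75), (262,141) and (267,200), and the pink look-alike at (148,275).

```bash
python3 - <<'E'
from h import *
p=cv2.imread("pics/w1.png"); P=(observe()["tcp_pos"],observe()["ee_rot"])
hsv=cv2.cvtColor(p,cv2.COLOR_BGR2HSV)
m=(hsv[...,2]<75).astype(np.uint8); m[:150]=0;m[212:]=0;m[:,:305]=0;m[:,345:]=0
c=max(cv2.findContours(m,0,2)[0],key=cv2.contourArea); r=cv2.boundingRect(c); print(r)
x,y,w,h=r
print("grip box",ray("wrist",[(x,y),(x+w,y+h),(x+w/2,y+h/2)],.06,P).round(4))
print("tray corner FL",ray("wrist",[(211,30)],.014,P).round(4), "TCP px at z.06",px("wrist",[[P[0][0],P[0][1],.06]],P))
print("pocket body near edges", ray("wrist",[(231,54),(235,97),(237,123),(239,160),(243,184),(246,217)],.014,P).round(4).tolist())
E
```

```text
(316, 158, 14, 44)
grip box [[0.5537 0.2793 0.06  ]
 [0.5678 0.2373 0.06  ]
 [0.5606 0.2588 0.06  ]]
tray corner FL [[0.4507 0.3928 0.014 ]] TCP px at z.06 [[321.11972645 191.72112866]]
pocket body near edges [[0.4684, 0.3723, 0.014], [0.4698, 0.3326, 0.014], [0.4702, 0.3071, 0.014], [0.4699, 0.2684, 0.014], [0.4727, 0.2418, 0.014], [0.4739, 0.2031, 0.014]]
```

```bash
python3 -m handwheel '[5,1,30,0,0,0,0.5, 6,1,30,0,0,0,0.5, 0,0,32,0,0,0,0.5, 0,0,30,0,0,0,0.5, 0,0,30,0,0,0,0.5]' && python3 -m handwheel '[0,0,0,0,0,0,0.5, 0,0,0,0,0,0,0, 0,0,0,0,0,0,0, 0,0,0,0,0,0,0, 0,0,0,0,0,0,0]' 40 && python3 -m handwheel '[0,4,0,0,0,0,0, 0,9,0,0,0,0,0, 0,9,0,0,0,0,0, 0,9,0,0,0,0,0, 0,5,0,0,0,0,0]' && python3 -m handwheel '[0,3,0,0,0,0,0, 0,2,0,0,0,0,0, 0,0,0,0,0,0,0, 0,0,0,0,0,0,0, 0,0,0,0,0,0,0]'
```

```text
clock: 2.65
tcp_pos: [0.5566, 0.2613, 0.0495]
ee_rot: [-2.194, -2.248, 0.001]
wrist_force: [0.6, 1.0, -0.7]
opening: 0.0427
grip_force: 0.0
clock: 3.07
tcp_pos: [0.5581, 0.2617, 0.0534]
ee_rot: [2.193, 2.247, 0.005]
wrist_force: [0.3, -0.5, 4.4]
opening: 0.0134
grip_force: 42.3
clock: 3.48
tcp_pos: [0.5946, 0.2625, 0.0534]
ee_rot: [2.194, 2.247, 0.004]
wrist_force: [-2.2, -0.2, 8.5]
opening: 0.0133
grip_force: 42.8
clock: 3.9
tcp_pos: [0.5975, 0.2626, 0.0534]
ee_rot: [-2.194, -2.248, 0.001]
wrist_force: [-10.0, -1.0, 12.4]
opening: 0.013
grip_force: 43.3
```

```bash
python3 -m handwheel '[0,0,0,0,0,0,0.5, 0,0,0,0,0,0,0.5, 0,0,0,0,0,0,0.5, 0,0,-20,0,0,0,0.5, 0,0,-30,0,0,0,0.5]' && python3 -m handwheel '[0,0,-30,0,0,-7,0.5, 0,0,-30,0,0,-7,0.5, 0,0,-30,0,0,-7,0.5, 0,0,-30,0,0,-7,0.5, 0,0,-30,0,0,-7,0.5]' && python3 -m handwheel '[0,0,0,0,0,-7,0.5, 0,0,0,0,0,-7,0.5, 0,0,0,0,0,-7,0.5, 0,0,0,0,0,-7,0.5, 0,0,0,0,0,-7,0.5]' && python3 -m handwheel '[0,0,0,0,0,-7,0.5, 0,0,0,0,0,-7,0.5, 0,0,0,0,0,-6,0.5, 30,0,0,0,0,0,0.5, 30,0,0,0,0,0,0.5]' && python3 -m handwheel '[30,0,0,0,0,0,0.5, 30,0,0,0,0,0,0.5, 0,0,0,0,0,0,0.5, 0,0,0,0,0,0,0.5, 0,0,0,0,0,0,0.5]' && python3 - <<'E'
from h import *
plan(.48,.25,.24,91.6)
s=observe(); p,d=camera("wrist"); cv2.imwrite("pics/w2.png",p); np.savez("pics/w2.npz",p=s["tcp_pos"],r=s["ee_rot"],d=d)
E
```

```text
clock: 4.32
tcp_pos: [0.5967, 0.2617, 0.0994]
ee_rot: [-2.193, -2.247, 0.007]
wrist_force: [0.5, -0.0, -0.1]
opening: 0.0426
grip_force: 0.0
clock: 4.73
tcp_pos: [0.598, 0.2622, 0.2531]
ee_rot: [1.408, 2.808, 0.001]
wrist_force: [-0.1, 0.1, 0.3]
opening: 0.0426
grip_force: 0.0
clock: 5.15
tcp_pos: [0.5981, 0.2622, 0.2515]
ee_rot: [0.498, 3.101, 0.0]
wrist_force: [-0.1, -0.1, -0.1]
opening: 0.0425
grip_force: 0.0
clock: 5.57
tcp_pos: [0.5378, 0.2605, 0.2508]
ee_rot: [-0.038, 3.141, -0.0]
wrist_force: [-0.7, 1.4, 0.0]
opening: 0.0426
grip_force: 0.0
clock: 5.98
tcp_pos: [0.4788, 0.2595, 0.2518]
ee_rot: [-0.038, 3.14, 0.001]
wrist_force: [0.6, -0.3, 0.1]
opening: 0.0427
grip_force: 0.0
at [0.4788 0.2595 0.2518] yaw 91.4 tilt 0.08 | turn -0.2 shift [-0.9 -9.5 11.8] q6 -1.18 t 5.9833
```

View pics/w2.png

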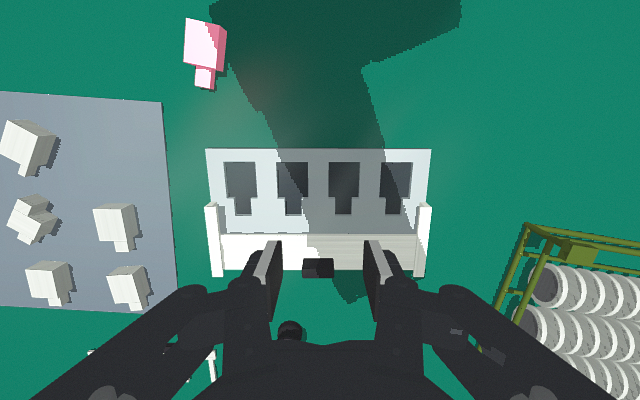

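The keeper is open. The pockets are clear, with body spaces around (240,180), (292,180), (344,180) and (396,180); the tray's near corners are at (206,149) and (431,149). The sound shoes are on the mat at left.

```bash
python3 - <<'E'
from h import *
p=cv2.imread("pics/w2.png"); z=np.load("pics/w2.npz"); P=(z["p"],z["r"])
hsv=cv2.cvtColor(p,cv2.COLOR_BGR2HSV)
m=((hsv[...,1]<60)&(hsv[...,2]>105)).astype(np.uint8)  # tray grey, floors dark excluded
roi=m[140:240,200:440]
# near edge line & outer sides
cols=np.arange(212,426,2); top=[140+np.argmax(roi[:,c-200]) for c in cols]
k=np.polyfit(cols,top,1); print("edge fit",k, np.abs(np.polyval(k,cols)-top).max())
L=[];Rr=[]
for r in range(155,200,3):
    x=np.where(m[r,190:445])[0]+190; L.append((x.min(),r)); Rr.append((x.max()+1,r))
e=ray("wrist",[(cols[0],np.polyval(k,cols[0])),(cols[-1],np.polyval(k,cols[-1]))],.014,P)
yaw=np.degrees(np.arctan2(-(e[1]-e[0])[0],(e[1]-e[0])[1])); print("near edge",e.round(4).tolist(),"yaw",yaw.round(2))
for n,q in(("right side",L),("left side",Rr)):
    w=ray("wrist",q,.014,P); a=np.polyfit(w[:,0],w[:,1],1); print(n,"y at x=.495",np.polyval(a,.495).round(4),"yaw",np.degrees(np.arctan(a[0])).round(2))
# dark floors
dk=(hsv[...,2]<100).astype(np.uint8)&0xff
for u0,u1 in((222,260),(274,310),(326,362),(378,414)):
    sub=p[165:195,u0:u1].mean(2).mean(0); g=np.abs(np.diff(sub)); h=len(g)//2
    l=u0+np.argmax(g[:h])+1; r=u0+h+np.argmax(g[h:])+1
    colm=p[150:225,(l+4):(l+9)].mean(2).mean(1); gg=np.diff(colm); t=150+np.argmin(gg)+1
    c=ray("wrist",[(l,t),(r,t),(l,180),(r,180)],.014,P); f=ray("wrist",[(l,180),(r,180)],.006,P)
    print((l,r,t),"near",c[:2].round(4).tolist(),"rim sides y",c[2:,1].round(4),"floor sides y",f[:,1].round(4))
E
```

```text
edge fit [6.90648328e-03 1.46364486e+02] 0.5221301357785535
near edge [[0.4538, 0.123, 0.014], [0.4493, 0.3846, 0.014]] yaw 0.98
right side y at x=.495 0.1155 yaw 1.29
left side y at x=.495 0.3947 yaw 1.41
(np.int64(226), np.int64(256), np.int64(162)) near [[0.471, 0.139, 0.014], [0.4701, 0.1765, 0.014]] rim sides y [0.1373 0.1755] floor sides y [0.1347 0.1737]
(np.int64(277), np.int64(308), np.int64(162)) near [[0.4694, 0.2027, 0.014], [0.4685, 0.2415, 0.014]] rim sides y [0.2023 0.2417] floor sides y [0.201  0.2414]
(np.int64(329), np.int64(359), np.int64(162)) near [[0.4679, 0.2677, 0.014], [0.467, 0.3053, 0.014]] rim sides y [0.2684 0.3067] floor sides y [0.2687 0.3077]
(np.int64(380), np.int64(411), np.int64(162)) near [[0.4664, 0.3315, 0.014], [0.4654, 0.3703, 0.014]] rim sides y [0.3334 0.3729] floor sides y [0.3351 0.3754]
```

```bash
python3 -m handwheel '[-5,-37,0,0,0,0,0.6, -5,-37,0,0,0,0,0.6, -5,-37,0,0,0,0,0.6, -5,-37,0,0,0,0,0.6, -5,-37,0,0,0,0,0.6]' && python3 -m handwheel '[-3,-37,0,0,0,0,0.6, -3,-37,0,0,0,0,0.6, -3,-37,0,0,0,0,0.6, -3,-37,0,0,0,0,0.6, -3,-37,0,0,0,0,0.6]' && python3 -m handwheel '[0,0,0,0,0,0,0.6, 0,0,0,0,0,0,0.6, 0,0,0,0,0,0,0.6, 0,0,0,0,0,0,0.6, 0,0,0,0,0,0,0.6]' && python3 - <<'E'
from h import *
z=np.load("pics/w2.npz"); print("keeper front edge",ray("wrist",[(292,234)],.030,(z["p"],z["r"])).round(4))
s=observe(); p,d=camera("wrist"); cv2.imwrite("pics/w3.png",p); np.savez("pics/w3.npz",p=s["tcp_pos"],r=s["ee_rot"],d=d)
print(s["tcp_pos"])
E
```

```text
clock: 6.45
tcp_pos: [0.5085, 0.0729, 0.2513]
ee_rot: [-0.038, 3.141, -0.0]
wrist_force: [1.6, -0.1, 1.5]
opening: 0.0514
grip_force: 0.0
clock: 6.87
tcp_pos: [0.5277, -0.1122, 0.2512]
ee_rot: [-0.037, 3.141, -0.0]
wrist_force: [-0.1, 0.8, -0.3]
opening: 0.0511
grip_force: 0.0
clock: 7.28
tcp_pos: [0.5273, -0.1086, 0.2513]
ee_rot: [0.041, -3.141, -0.0]
wrist_force: [-0.4, 0.4, 0.0]
opening: 0.0514
grip_force: 0.0
keeper front edge [[0.5596 0.2225 0.03  ]]
[ 0.52725097 -0.10859458  0.2512871 ]
```

View pics/w3.png

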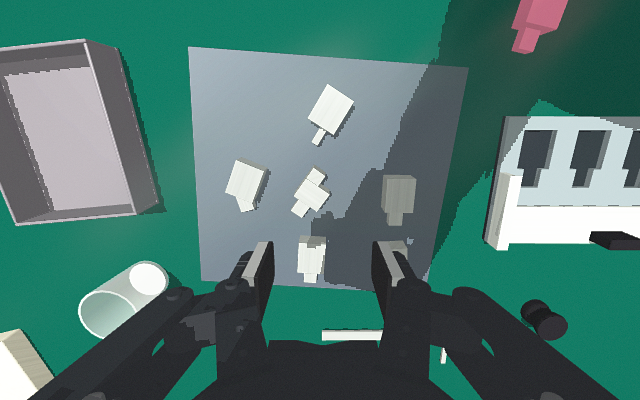

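The wrist view shows split (330,110), bent (246,182), chipped (311,192), and sound shoes at (398,192) and (311,257). A third sound shoe is behind the right finger at about (392,250). The bin is at (75,130). Next I'll measure the bodies from height masks.

```bash
cat >> h.py <<'E'
def world(d,name,P):
    v,u=np.mgrid[0:400,0:640]; c=camera_params(name)
    q=np.stack([(u-c["mtx"][0,2])/c["mtx"][0,0]*d,(v-c["mtx"][1,2])/c["mtx"][1,1]*d,d],-1)
    T=Rot.from_rotvec(P[1]).as_matrix(); M=c["mount"]
    return (q@M[:3,:3].T+M[:3,3])@T.T+P[0]
def shoes(d,P,lo=.023,hi=.036,base=.003,box=(.38,.72,-.30,.07)):
    "body tops by height; rectangle of the top's outline cast on its plane"
    W=world(d,"wrist",P); z=W[...,2]
    inb=(d>0)&(W[...,0]>box[0])&(W[...,0]<box[1])&(W[...,1]>box[2])&(W[...,1]<box[3])
    m=(inb&(z>lo)&(z<hi)).astype(np.uint8); m=cv2.morphologyEx(m,cv2.MORPH_OPEN,np.ones((3,3)))
    out=[]
    for c in cv2.findContours(m,cv2.RETR_EXTERNAL,cv2.CHAIN_APPROX_NONE)[0]:
        if cv2.contourArea(c)<150: continue
        k=np.zeros_like(m); cv2.drawContours(k,[c],-1,1,-1); v,u=np.nonzero(k)
        zt=np.median(z[k>0]); q=ray("wrist",np.c_[u,v],base+.026,P)[:,:2]
        (cx,cy),(w,h),a=cv2.minAreaRect((q*1000).astype(np.float32))
        r=np.hypot(W[...,0]-cx/1e3,W[...,1]-cy/1e3); t=inb&(z>base+.009)&(z<base+.019)&(r<.05)&(r>.022)
        tv=np.median(W[t][:,:2],0)*1e3-(cx,cy) if t.sum()>5 else np.zeros(2)
        # long axis direction, signed towards tongue
        a=a if w>h else a+90; ax=np.array([np.cos(np.radians(a)),np.sin(np.radians(a))])
        if ax@tv<0 or (t.sum()<=5 and ax[0]<0): ax=-ax
        M=cv2.moments(c)
        print("px",(round(M['m10']/M['m00']),round(M['m01']/M['m00'])),"c",round(cx,1),round(cy,1),"size",round(max(w,h)+1,1),round(min(w,h)+1,1),"yaw",np.degrees(np.arctan2(ax[1],ax[0])).round(1),"ztop",zt.round(4),"tongue vec",tv.round(0),t.sum(),"n",len(u))
E
python3 - <<'E'
from h import *
z=np.load("pics/w3.npz"); P=(z["p"],z["r"]); d=z["d"]
W=world(d,"wrist",P); print("mat z",W[300//2,380], W[100,260,2])
shoes(d,P)
print("bin rim px->",ray("wrist",[(84,40),(159,206),(18,222)],.05,P).round(3).tolist())
E
```

```text
mat z [ 0.50060809 -0.03599932  0.00403979] 0.0035382960676810515
px (311, 257) c 640.8 -120.6 size 47.3 36.9 yaw -2.4 ztop 0.0284 tongue vec [35. -1.] 158 n 853
px (399, 195) c 552.6 -12.3 size 44.8 38.1 yaw 1.4 ztop 0.0285 tongue vec [33. -0.] 241 n 1033
px (312, 190) c 547.8 -117.1 size 45.6 37.1 yaw -34.1 ztop 0.0284 tongue vec [ 29. -19.] 209 n 846
px (244, 181) c 539.4 -203.5 size 46.1 37.4 yaw -21.8 ztop 0.0283 tongue vec [32. -4.] 206 n 1065
px (330, 109) c 453.2 -101.4 size 44.8 36.8 yaw -30.4 ztop 0.0285 tongue vec [ 31. -13.] 135 n 1260
bin rim px-> [[0.393, -0.351, 0.05], [0.567, -0.3, 0.05], [0.591, -0.471, 0.05]]
```

```bash
python3 -m handwheel '[-9,32,0,0,0,0,0.6, -9.5,32,20,0,0,0,0.6, -9,31.7,37,0,0,0,0.6, 0,0,37,0,0,0,0.6, 0,0,37,0,0,0,0.6]' && python3 -m handwheel '[0,0,37,0,0,0,0.6, 0,0,30,0,0,0,0.6, 0,0,15,0,0,0,0.6, 0,0,10,0,0,0,0.6, 0,0,0,0,0,0,0.6]' && python3 -m handwheel '[0,0,0,0,0,0,0.3, 0,0,0,0,0,0,0.3, 0,0,0,0,0,0,0.3, 0,0,0,0,0,0,0.3, 0,0,0,0,0,0,0.3]' 50 && python3 -m handwheel '[0,0,-10,0,0,0,0.3, 0,0,-20,0,0,0,0.3, 0,0,-30,0,0,0,0.3, 0,0,0,0,0,0,0.3, 0,0,0,0,0,0,0.3]' && python3 - <<'E'
from h import *
s=observe(); P=(s["tcp_pos"],s["ee_rot"]); p,d=camera("wrist"); cv2.imwrite("pics/w4.png",p); np.savez("pics/w4.npz",p=P[0],r=P[1],d=d)
plan(.4935,.255,.15,91.3)
W=world(d,"wrist",P); print(W[200:330:6,322].round(4).tolist())
E
```

```text
clock: 7.75
tcp_pos: [0.5513, -0.0161, 0.1254]
ee_rot: [-0.044, 3.139, -0.0]
wrist_force: [-0.2, -0.5, -0.4]
opening: 0.0511
grip_force: 0.0
clock: 8.17
tcp_pos: [0.5501, -0.0177, 0.0326]
ee_rot: [0.04, -3.139, -0.001]
wrist_force: [-1.4, 0.1, 0.4]
opening: 0.0509
grip_force: 0.0
clock: 8.58
tcp_pos: [0.5517, -0.0183, 0.0355]
ee_rot: [-0.038, 3.139, -0.0]
wrist_force: [-1.1, 0.9, 7.3]
opening: 0.0339
grip_force: 50.8
clock: 9.0
tcp_pos: [0.5518, -0.0184, 0.0961]
ee_rot: [-0.038, 3.138, -0.001]
wrist_force: [-0.1, 0.0, -2.2]
opening: 0.0341
grip_force: 50.3
at [ 0.551  -0.0183  0.0948] yaw 91.4 tilt 0.06 | turn 0.1 shift [ 51.3 274.5 -55.2] q6 -1.71 t 9.05
[[0.5471, -0.0188, 0.0026], [0.5519, -0.0187, 0.0031], [0.5331, -0.019, 0.0706], [0.5335, -0.019, 0.0792], [0.5334, -0.019, 0.0879], [0.5359, -0.0189, 0.0895], [0.5392, -0.0189, 0.0894], [0.5427, -0.0188, 0.0889], [0.5458, -0.0187, 0.0893], [0.5493, -0.0186, 0.089], [0.5526, -0.0185, 0.0892], [0.5554, -0.0185, 0.0903], [0.5596, -0.0184, 0.0891], [0.5635, -0.0183, 0.0884], [0.5664, -0.0182, 0.0896], [0.57, -0.0181, 0.0895], [0.5738, -0.018, 0.0894], [0.5868, -0.0177, 0.0767], [0.5916, -0.0176, 0.0758], [0.5947, -0.0176, 0.0772], [0.639, -0.0166, 0.0282], [0.6448, -0.0165, 0.0281]]
```

View pics/w4.png

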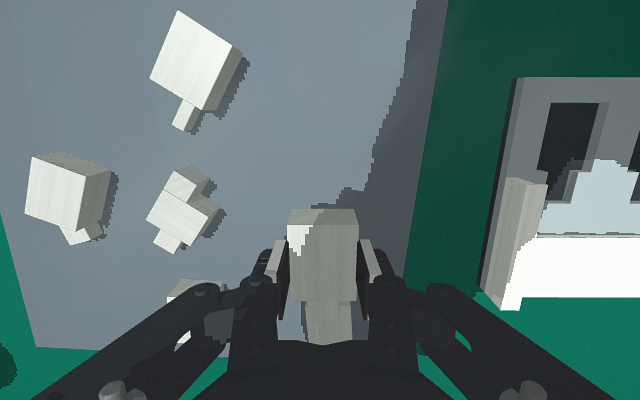

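The sound shoe is held, seen at (322,260), with its body centre about 4 mm ahead of the TCP. I'll carry it over pocket 2.

```bash
python3 -m handwheel '[5.7,24.2,0,0,0,0,0.3, 5.7,24.2,0,0,0,0,0.3, 5.7,24.2,0,0,0,0,0.3, 5.7,24.2,0,0,0,0,0.3, 5.7,24.2,0,0,0,0,0.3]' && python3 -m handwheel '[5.7,24.2,0,0,0,0,0.3, 5.7,24.2,0,0,0,0,0.3, 5.7,24.2,0,0,0,0,0.3, 5.7,24.2,0,0,0,0,0.3, 5.4,23.8,0,0,0,0,0.3]' && python3 -m handwheel '[0,0,10,0,0,0,0.3, 0,0,10,0,0,0,0.3, 0,0,0,0,0,0,0.3, 0,0,0,0,0,0,0.3, 0,0,0,0,0,0,0.3]' && python3 - <<'E'
from h import *
s=observe(); P=(s["tcp_pos"],s["ee_rot"]); p,d=camera("wrist"); cv2.imwrite("pics/w5.png",p); np.savez("pics/w5.npz",p=P[0],r=P[1],d=d)
plan(.4884,.2219,.075,91.3)
E
```

```text
clock: 9.47
tcp_pos: [0.5183, 0.1029, 0.0931]
ee_rot: [0.038, -3.139, 0.0]
wrist_force: [0.6, 1.0, -1.0]
opening: 0.0343
grip_force: 50.3
clock: 9.88
tcp_pos: [0.4872, 0.2228, 0.0932]
ee_rot: [0.038, -3.139, 0.001]
wrist_force: [1.0, -0.6, -2.3]
opening: 0.0342
grip_force: 50.3
clock: 10.3
tcp_pos: [0.4885, 0.2211, 0.0739]
ee_rot: [0.037, -3.141, 0.0]
wrist_force: [-0.1, 0.4, -1.3]
opening: 0.034
grip_force: 50.3
at [0.4887 0.2212 0.0742] yaw 91.34 tilt 0.01 | turn 0.04 shift [ 0.2  0.7 -0.8] q6 -1.26 t 10.35
```

View pics/w5.png

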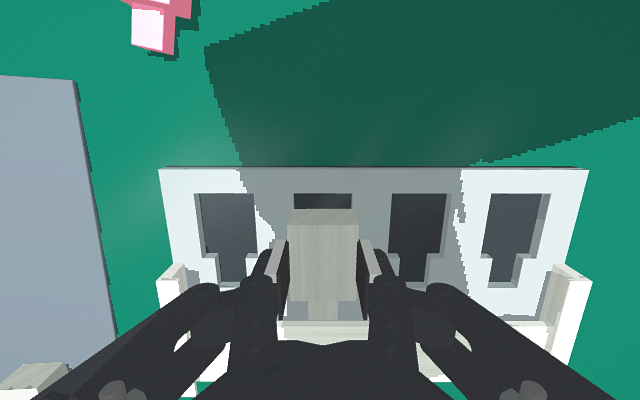

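The view shows the shoe held at (322,255) over pocket 2, whose near edge is at row 193, columns 293–352. The neighbouring pockets' near edges are on the same row.

```bash
python3 - <<'E'
from h import *
z=np.load("pics/w5.npz"); P=(z["p"],z["r"]); d=z["d"]; g=cv2.cvtColor(cv2.imread("pics/w5.png"),cv2.COLOR_BGR2GRAY).astype(float)
for u in (205,215,225,235,305,320,335,400,415,430,500,515,530):
    c=g[180:206,u-2:u+3].mean(1); v=180+np.argmin(np.diff(c))+.5+.0
    print(u,v,ray("wrist",[(u,v)],.014,P)[0,:2].round(4),end=" ")
print()
for a,b in((190,258),(286,358),(384,452),(480,552)):
    r=g[196:204,a:b].mean(0); D=np.diff(r); l=a+np.argmin(D)+.5; q=b-1
    q=a+np.argmax(D)+.5
    w=ray("wrist",[(l,200),(q,200)],.014,P); print((l,q),w[:,1].round(4),"mid",w[:,1].mean().round(4),"w",(w[1,1]-w[0,1]).round(4))
W=world(d,"wrist",P)
near=[W[v,322,0] for v in range(205,330) if W[v,322,2]>.045 and W[v,322,2]<.0668]
top=W[225:320,300:345]; k=(top[...,2]>.064)&(top[...,2]<.076); print("near face x",np.median(near).round(4),len(near),"top z",np.median(top[...,2]).round(4),"top x range",top[...,0][k].min().round(4),np.percentile(top[...,0][k],[98,99.9]).round(4))
row=W[250]; k=np.abs(row[:,2]-np.median(top[...,2]))<.004; u=np.nonzero(k)[0]; u=u[(u>270)&(u<370)]; print("sides y",row[u.min(),1].round(4),row[u.max(),1].round(4))
E
```

```text
205 192.5 [0.4698 0.1429] 215 192.5 [0.4696 0.1495] 225 192.5 [0.4695 0.1561] 235 192.5 [0.4693 0.1628] 305 192.5 [0.4683 0.2092] 320 192.5 [0.468  0.2191] 335 192.5 [0.4678 0.229 ] 400 193.5 [0.4675 0.2722] 415 193.5 [0.4673 0.2821] 430 193.5 [0.4671 0.2921] 500 192.5 [0.4653 0.3384] 515 193.5 [0.4658 0.3485] 530 193.5 [0.4655 0.3584] 
(np.float64(193.5), np.float64(253.5)) [0.1347 0.1748] mid 0.1548 w 0.0401
(np.float64(293.5), np.float64(351.5)) [0.2015 0.2402] mid 0.2209 w 0.0387
(np.float64(391.5), np.float64(445.5)) [0.2669 0.303 ] mid 0.285 w 0.0361
(np.float64(489.5), np.float64(549.5)) [0.3324 0.3725] mid 0.3524 w 0.0401
near face x 0.4997 62 top z 0.0667 top x range 0.4695 [0.5124 0.5138]
sides y 0.1955 0.2382
```

```bash
python3 -m handwheel '[0.5,0,8,0,0,0,0.3, 0,0,8,0,0,0,0.3, 0,0,6,0,0,0,0.3, 0,0,4,0,0,0,0.3, 0,0,4,0,0,0,0.3]' && python3 -m handwheel '[0,0,2,0,0,0,0.3, 0,0,2,0,0,0,0.3, 0,0,1,0,0,0,0.3, 0,0,0,0,0,0,0.3, 0,0,0,0,0,0,0.3]'
```

```text
clock: 10.77
tcp_pos: [0.4877, 0.2218, 0.0434]
ee_rot: [0.038, -3.141, 0.0]
wrist_force: [0.2, -0.4, -1.1]
opening: 0.0346
grip_force: 50.4
clock: 11.18
tcp_pos: [0.4879, 0.2219, 0.0393]
ee_rot: [-0.038, 3.141, 0.0]
wrist_force: [-0.2, -0.0, -0.9]
opening: 0.0341
grip_force: 50.4
```

```bash
python3 -m handwheel '[0,0,1,0,0,0,0.3, 0,0,1,0,0,0,0.3, 0,0,0,0,0,0,0.3, 0,0,0,0,0,0,0.6, 0,0,0,0,0,0,0.6]' && python3 -m handwheel '[0,0,0,0,0,0,0.6, 0,0,-10,0,0,0,0.6, 0,0,-30,0,0,0,0.6, 0,0,-35,0,0,0,0.6, 0,0,-35,0,0,0,0.6]' && python3 -m handwheel '[0,-30,-30,0,0,0,0.6, 0,-30,-30,0,0,0,0.6, 0,-30,0,0,0,0,0.6, 0,-30,0,0,0,0,0.6, 0,0,0,0,0,0,0.6]' && python3 - <<'E'
from h import *
s=observe(); P=(s["tcp_pos"],s["ee_rot"]); p,d=camera("wrist"); cv2.imwrite("pics/w6.png",p); np.savez("pics/w6.npz",p=P[0],r=P[1],d=d)
print("tray:"); shoes(d,P,lo=.027,hi=.038,base=.006,box=(.44,.54,.11,.39))
print("mat:"); shoes(d,P,lo=.0255)
plan(.6408,-.1206,.2,88)
E
```

```text
clock: 11.6
tcp_pos: [0.4881, 0.2219, 0.0375]
ee_rot: [-0.038, 3.141, 0.0]
wrist_force: [-0.7, 0.0, -0.3]
opening: 0.0511
grip_force: 0.0
clock: 12.02
tcp_pos: [0.4874, 0.2217, 0.1488]
ee_rot: [0.038, -3.14, 0.001]
wrist_force: [0.3, 0.3, 0.4]
opening: 0.0513
grip_force: 0.0
clock: 12.43
tcp_pos: [0.4908, 0.0994, 0.2073]
ee_rot: [-0.034, 3.14, -0.001]
wrist_force: [-0.3, -0.4, -0.3]
opening: 0.0512
grip_force: 0.0
tray:
px (584, 221) c 528.3 388.3 size 25.7 12.7 yaw -179.8 ztop 0.0363 tongue vec [-34. -10.] 16 n 214
px (342, 219) c 531.6 122.3 size 20.9 15.4 yaw -178.8 ztop 0.0364 tongue vec [-38.   3.] 16 n 227
px (437, 184) c 490.8 221.4 size 44.6 38.0 yaw 1.2 ztop 0.0315 tongue vec [30. -0.] 417 n 1424
mat:
px (137, 295) c 640.7 -119.2 size 45.9 38.3 yaw 177.6 ztop 0.0283 tongue vec [-20.  11.] 92 n 790
px (126, 228) c 547.6 -115.5 size 46.6 37.8 yaw -34.2 ztop 0.0283 tongue vec [ 30. -18.] 213 n 996
px (49, 218) c 539.0 -202.1 size 47.0 38.6 yaw -21.6 ztop 0.0283 tongue vec [31.  1.] 308 n 1279
px (129, 141) c 452.9 -99.8 size 45.8 38.2 yaw -30.3 ztop 0.0283 tongue vec [27. -9.] 268 n 1562
at [0.4908 0.1011 0.207 ] yaw 91.23 tilt 0.05 | turn 3.23 shift [-157.6 -216.4    7. ] q6 -1.48 t 12.4833
```

View pics/w6.png

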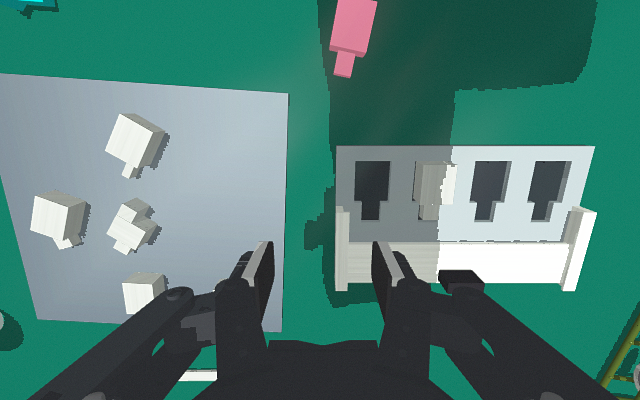

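The shoe in pocket 2 at (437,184) is seated: top at 31.5 mm, yaw 1.2°. Next is the far sound shoe.

```bash
python3 -m handwheel '[0,0,0,0,0,3.7,0.6, -20,-27,0,0,0,0,0.6, -20,-27,0,0,0,0,0.6, -20,-27,0,0,0,0,0.6, -20,-27,0,0,0,0,0.6]' && python3 -m handwheel '[-20,-27,0,0,0,0,0.6, -20,-27,10,0,0,0,0.6, -20,-27,20,0,0,0,0.6, -20,-25,20,0,0,0,0.6, 0,0,20,0,0,0,0.6]' && python3 -m handwheel '[0,0,0,0,0,0,0.6, 0,0,0,0,0,0,0.6, 0,0,0,0,0,0,0.6, 0,0,0,0,0,0,0.6, 0,0,0,0,0,0,0.6]' && python3 - <<'E'
from h import *
s=observe(); P=(s["tcp_pos"],s["ee_rot"]); p,d=camera("wrist"); cv2.imwrite("pics/w7.png",p); np.savez("pics/w7.npz",p=P[0],r=P[1],d=d)
shoes(d,P,lo=.0255)
plan(.641,-.120,.026,87.5)
E
```

```text
clock: 12.9
tcp_pos: [0.5671, -0.0085, 0.2065]
ee_rot: [0.061, 3.141, 0.0]
wrist_force: [1.1, 0.4, -0.3]
opening: 0.0512
grip_force: 0.0
clock: 13.32
tcp_pos: [0.6446, -0.1207, 0.1354]
ee_rot: [0.067, 3.138, -0.002]
wrist_force: [1.1, -0.1, -0.8]
opening: 0.0512
grip_force: 0.0
clock: 13.73
tcp_pos: [0.6425, -0.1166, 0.1378]
ee_rot: [0.061, 3.139, -0.001]
wrist_force: [0.6, 0.1, 1.3]
opening: 0.0514
grip_force: 0.0
px (317, 199) c 642.1 -120.6 size 44.1 36.8 yaw -2.3 ztop 0.0285 tongue vec [33. -2.] 420 n 2128
px (447, 200) c 647.1 -11.4 size 45.4 37.5 yaw 5.6 ztop 0.0285 tongue vec [33.  2.] 482 n 2190
px (312, 82) c 548.7 -117.2 size 44.7 36.8 yaw -34.0 ztop 0.0285 tongue vec [ 27. -18.] 599 n 2437
px (200, 73) c 540.5 -203.6 size 44.7 37.8 yaw -21.4 ztop 0.0284 tongue vec [30. -4.] 662 n 3114
at [ 0.6424 -0.1167  0.1375] yaw 87.74 tilt 0.1 | turn 0.24 shift [  1.3  -3.3 111.5] q6 -1.78 t 13.7833
```

```bash
python3 -m handwheel '[-1,-4,25,0,0,0,0.6, 0,0,30,0,0,0,0.6, 0,0,30,0,0,0,0.6, 0,0,16,0,0,0,0.6, 0,0,10,0,0,0,0.6]' && python3 -m handwheel '[0,0,0,0,0,0,0.6, 0,0,0,0,0,0,0.6, 0,0,0,0,0,0,0.3, 0,0,0,0,0,0,0.3, 0,0,0,0,0,0,0.3]' && python3 -m handwheel '[0,0,0,0,0,0,0.3, 0,0,-15,0,0,0,0.3, 0,0,-30,0,0,0,0.3, 0,0,-30,0,0,0,0.3, 0,0,0,0,0,0,0.3]'  && python3 -m handwheel '[0,0,0,0,0,-1.9,0.3, 0,0,0,0,0,-1.9,0.3, 0,0,0,0,0,0,0.3, 0,0,0,0,0,0,0.3, 0,0,0,0,0,0,0.3]' && python3 - <<'E'
from h import *
s=observe(); P=(s["tcp_pos"],s["ee_rot"]); p,d=camera("wrist"); np.savez("pics/w8.npz",p=P[0],r=P[1],d=d)
W=world(d,"wrist",P); top=W[225:325,310:335]; zt=np.median(top[...,2]); k=np.abs(top[...,2]-zt)<.003
print("held top z",zt.round(4),"x range rel TCP",((np.percentile(top[...,0][k],[1,99])-P[0][0])*1e3).round(1))
f=W[195:260,322]; k=(f[:,2]>zt-.022)&(f[:,2]<zt-.005)&(f[:,0]<P[0][0]); print("near face rel",((np.median(f[k,0])-P[0][0])*1e3).round(1),k.sum())
plan(.4926-.004,.2541+.033,.0992,91.3)
E
```

```text
clock: 14.2
tcp_pos: [0.642, -0.1208, 0.0234]
ee_rot: [-0.063, -3.139, -0.001]
wrist_force: [-0.6, -0.0, 0.5]
opening: 0.0517
grip_force: 0.0
clock: 14.62
tcp_pos: [0.644, -0.1216, 0.0271]
ee_rot: [0.063, 3.138, -0.001]
wrist_force: [-0.9, 0.9, 7.2]
opening: 0.0349
grip_force: 51.8
clock: 15.03
tcp_pos: [0.6458, -0.122, 0.1076]
ee_rot: [0.063, 3.132, -0.004]
wrist_force: [0.9, 0.2, 0.3]
opening: 0.035
grip_force: 51.0
clock: 15.45
tcp_pos: [0.6429, -0.1213, 0.1005]
ee_rot: [-0.04, 3.141, -0.0]
wrist_force: [0.4, 0.7, -1.2]
opening: 0.0348
grip_force: 51.0
held top z 0.1017 x range rel TCP [-21.6  20.2]
near face rel -23.1 12
at [ 0.6429 -0.1213  0.1003] yaw 91.45 tilt 0.01 | turn 0.15 shift [145.  411.8   1.1] q6 -1.85 t 15.5
```

```bash
python3 -m handwheel '[9.4,27.5,0,0,0,0,0.3, 9.4,27.5,0,0,0,0,0.3, 9.4,27.5,0,0,0,0,0.3, 9.4,27.5,0,0,0,0,0.3, 9.4,27.5,0,0,0,0,0.3]' && python3 -m handwheel '[9.4,27.5,0,0,0,0,0.3, 9.4,27.5,0,0,0,0,0.3, 9.4,27.5,0,0,0,0,0.3, 9.4,27.5,0,0,0,0,0.3, 9.4,27.5,0,0,0,0,0.3]' && python3 -m handwheel '[9.4,27.5,0,0,0,0,0.3, 9.4,27.5,0,0,0,0,0.3, 9.4,27.5,0,0,0,0,0.3, 9.4,27.5,0,0,0,0,0.3, 9.4,27.5,0,0,0,0,0.3]' && python3 -m handwheel '[0,0,10,0,0,0,0.3, 0,0,10,0,0,0,0.3, 0,0,0,0,0,0,0.3, 0,0,0,0,0,0,0.3, 0,0,0,0,0,0,0.3]' && python3 - <<'E'
from h import *
s=observe(); P=(s["tcp_pos"],s["ee_rot"]); p,d=camera("wrist"); cv2.imwrite("pics/w9.png",p); np.savez("pics/w9.npz",p=P[0],r=P[1],d=d)
g=cv2.cvtColor(p,cv2.COLOR_BGR2GRAY).astype(float)
W=world(d,"wrist",P); top=W[225:325,310:335]; zt=np.median(top[...,2]); k=np.abs(top[...,2]-zt)<.003
print("held top z",zt.round(4),"x range rel TCP",((np.percentile(top[...,0][k],[1,99])-P[0][0])*1e3).round(1))
print("near rim of all pockets at row v:")
for y in (.155,.2871,.353):
    u,v=px("wrist",[[.4675,y,.014]],P)[0]; u=int(u); v=int(v)
    c=g[v-12:v+13,u-3:u+4].mean(1); vv=v-12+np.argmin(np.diff(c))+.5; print(u,vv,ray("wrist",[(u,vv)],.014,P)[0,:2].round(4), np.diff(c).min().round(0))
plan(.492,.2871,.06,91.3)
E
```

```text
clock: 15.92
tcp_pos: [0.5917, 0.0161, 0.1002]
ee_rot: [-0.04, 3.141, 0.0]
wrist_force: [0.5, 0.5, -0.8]
opening: 0.0347
grip_force: 50.9
clock: 16.33
tcp_pos: [0.5411, 0.1524, 0.1003]
ee_rot: [-0.04, 3.141, 0.0]
wrist_force: [0.3, 0.3, -1.3]
opening: 0.0348
grip_force: 50.9
clock: 16.75
tcp_pos: [0.4905, 0.2887, 0.1002]
ee_rot: [-0.04, 3.141, 0.0]
wrist_force: [-0.4, 0.3, -2.3]
opening: 0.0349
grip_force: 50.9
clock: 17.17
tcp_pos: [0.4916, 0.2865, 0.0801]
ee_rot: [0.039, -3.141, 0.0]
wrist_force: [0.1, -0.3, -0.7]
opening: 0.035
grip_force: 50.9
held top z 0.0813 x range rel TCP [-21.6  20.2]
near rim of all pockets at row v:
128 183.5 [0.4697 0.1542] -158.0
324 184.5 [0.4672 0.2871] -50.0
420 184.5 [0.4656 0.3523] -66.0
at [0.4917 0.2866 0.0803] yaw 91.42 tilt 0.01 | turn 0.12 shift [-0.3  0.5 20.3] q6 -1.15 t 17.2167
```

```bash
python3 -m handwheel '[0,0.5,14,0,0,0,0.3, 0,0,13,0,0,0,0.3, 0,0,8,0,0,0,0.3, 0,0,6,0,0,0,0.3, 0,0,4,0,0,0,0.3]' && python3 -m handwheel '[0,0,2,0,0,0,0.3, 0,0,1,0,0,0,0.3, 0,0,0.5,0,0,0,0.3, 0,0,0,0,0,0,0.3, 0,0,0,0,0,0,0.3]'
```

```text
clock: 17.63
tcp_pos: [0.4909, 0.2876, 0.0342]
ee_rot: [0.041, -3.14, 0.001]
wrist_force: [0.5, 0.9, -1.6]
opening: 0.0349
grip_force: 50.9
clock: 18.05
tcp_pos: [0.4913, 0.288, 0.0319]
ee_rot: [-0.041, 3.141, 0.0]
wrist_force: [0.2, 0.2, -0.9]
opening: 0.0345
grip_force: 50.9
```

```bash
python3 -m handwheel '[0,0,0,0,0,0,0.6, 0,0,0,0,0,0,0.6, 0,0,0,0,0,0,0.6, 0,0,-15,0,0,0,0.6, 0,0,-35,0,0,0,0.6]' && python3 -m handwheel '[0,0,-35,0,0,0,0.6, 0,0,-35,0,0,0,0.6, 0,0,-35,0,0,0,0.6, -14,-25,0,0,0,0,0.6, -14,-25,0,0,0,0,0.6]' && python3 -m handwheel '[-14.7,-30.3,0,0,0,0,0.6, -14.7,-30.3,0,0,0,0,0.6, -14.7,-30.3,0,0,0,0,0.6, 0,0,0,0,0,0,0.6, 0,0,0,0,0,0,0.6]' && python3 - <<'E'
from h import *
s=observe(); P=(s["tcp_pos"],s["ee_rot"]); p,d=camera("wrist"); cv2.imwrite("pics/w10.png",p); np.savez("pics/w10.npz",p=P[0],r=P[1],d=d)
print("tray:"); shoes(d,P,lo=.027,hi=.038,base=.006,box=(.44,.52,.12,.38))
print("mat:"); shoes(d,P,lo=.0255)
plan(.646,-.0114,.135,95.6)
E
```

```text
clock: 18.47
tcp_pos: [0.4891, 0.2868, 0.0788]
ee_rot: [0.041, -3.135, 0.005]
wrist_force: [0.5, 0.6, -0.0]
opening: 0.0513
grip_force: 0.0
clock: 18.88
tcp_pos: [0.5212, 0.2392, 0.1893]
ee_rot: [-0.045, 3.137, 0.003]
wrist_force: [-0.1, -0.1, -1.4]
opening: 0.0513
grip_force: 0.0
clock: 19.3
tcp_pos: [0.5674, 0.1475, 0.1866]
ee_rot: [-0.037, 3.141, 0.0]
wrist_force: [0.1, 0.5, 0.8]
opening: 0.0512
grip_force: 0.0
tray:
px (476, 108) c 490.3 286.8 size 44.0 38.7 yaw 1.3 ztop 0.0315 tongue vec [21. -5.] 315 n 2034
px (405, 108) c 491.8 221.6 size 44.2 37.5 yaw 1.6 ztop 0.0315 tongue vec [4. 7.] 368 n 1984
mat:
px (174, 254) c 646.5 -9.4 size 45.8 38.0 yaw 5.6 ztop 0.0284 tongue vec [32.  6.] 322 n 1286
px (50, 162) c 548.2 -115.2 size 46.1 38.3 yaw -34.2 ztop 0.0283 tongue vec [ 29. -18.] 338 n 1428
px (45, 54) c 453.5 -99.4 size 45.4 39.0 yaw -30.6 ztop 0.0283 tongue vec [27. -9.] 433 n 2317
at [0.5669 0.1486 0.1866] yaw 91.43 tilt 0.01 | turn -4.17 shift [ -63.2 -167.    51.6] q6 -1.42 t 19.35
```

Both seated shoes read flat, square and in place, with tops at 31.5 mm. Now the third sound shoe.

```bash
python3 -m handwheel '[0,0,0,0,0,-4.2,0.6, -10.7,-27.8,10,0,0,0,0.6, -10.7,-27.8,10,0,0,0,0.6, -10.7,-27.8,10,0,0,0,0.6, -10.7,-27.8,10,0,0,0,0.6]' && python3 -m handwheel '[-10.7,-27.8,10,0,0,0,0.6, -10.7,-27.8,10,0,0,0,0.6, 0,0,0,0,0,0,0.6, 0,0,0,0,0,0,0.6, 0,0,0,0,0,0,0.6]' && python3 - <<'E'
from h import *
s=observe(); P=(s["tcp_pos"],s["ee_rot"]); p,d=camera("wrist"); shoes(d,P,lo=.0255)
plan(.6473,-.0112,.024,95.6)
E
```

```text
clock: 19.77
tcp_pos: [0.6207, 0.0428, 0.1463]
ee_rot: [-0.159, 3.137, 0.0]
wrist_force: [0.1, 0.3, 0.6]
opening: 0.0511
grip_force: 0.0
clock: 20.18
tcp_pos: [0.647, -0.0093, 0.1267]
ee_rot: [0.158, -3.137, -0.001]
wrist_force: [0.1, 0.2, 1.0]
opening: 0.0514
grip_force: 0.0
px (321, 204) c 647.1 -10.4 size 45.3 36.5 yaw 4.6 ztop 0.0285 tongue vec [34.  3.] 422 n 2318
px (179, 57) c 548.9 -116.3 size 44.8 37.7 yaw -34.0 ztop 0.0284 tongue vec [ 28. -19.] 717 n 2942
px (56, 31) c 540.5 -202.8 size 44.9 38.4 yaw -21.5 ztop 0.0283 tongue vec [30. -1.] 941 n 3591
at [ 0.6471 -0.0091  0.127 ] yaw 95.79 tilt 0.02 | turn 0.19 shift [ -0.   -2.1 103. ] q6 -1.76 t 20.2333
```

```bash
python3 -m handwheel '[-0.5,-1.5,25,0,0,0,0.6, 0,0,30,0,0,0,0.6, 0,0,25,0,0,0,0.6, 0,0,13,0,0,0,0.6, 0,0,9,0,0,0,0.6]' && python3 -m handwheel '[0,0,0,0,0,0.5,0.6, 0,0,0,0,0,0,0.6, 0,0,0,0,0,0,0.3, 0,0,0,0,0,0,0.3, 0,0,0,0,0,0,0.3]' && python3 -m handwheel '[0,0,0,0,0,0,0.3, 0,0,-15,0,0,0,0.3, 0,0,-30,0,0,0,0.3, 0,0,-30,0,0,0,0.3, 0,0,0,0,0,0,0.3]'  && python3 -m handwheel '[0,0,0,0,0,2,0.3, 0,0,0,0,0,2,0.3, 0,0,0,0,0,0,0.3, 0,0,0,0,0,0,0.3, 0,0,0,0,0,0,0.3]' && python3 - <<'E'
from h import *
s=observe(); P=(s["tcp_pos"],s["ee_rot"]); p,d=camera("wrist"); np.savez("pics/w11.npz",p=P[0],r=P[1],d=d)
W=world(d,"wrist",P); top=W[225:325,310:335]; zt=np.median(top[...,2]); k=np.abs(top[...,2]-zt)<.003
print("held top z",zt.round(4),"x range rel TCP",((np.percentile(top[...,0][k],[1,99])-P[0][0])*1e3).round(1))
plan(.492+.0022,.2541-.099,.1,91.3)
E
```

```text
clock: 20.65
tcp_pos: [0.6474, -0.0109, 0.0236]
ee_rot: [0.158, -3.136, -0.0]
wrist_force: [0.3, -0.3, 0.1]
opening: 0.0514
grip_force: 0.0
clock: 21.07
tcp_pos: [0.6491, -0.0121, 0.0265]
ee_rot: [-0.142, 3.135, -0.0]
wrist_force: [-1.3, 1.1, 7.5]
opening: 0.0346
grip_force: 51.8
clock: 21.48
tcp_pos: [0.6509, -0.0124, 0.1069]
ee_rot: [-0.142, 3.129, -0.002]
wrist_force: [0.4, 0.3, 0.5]
opening: 0.0346
grip_force: 50.9
clock: 21.9
tcp_pos: [0.648, -0.0122, 0.1]
ee_rot: [-0.035, 3.141, -0.0]
wrist_force: [0.2, 0.8, -1.9]
opening: 0.0347
grip_force: 50.9
held top z 0.1018 x range rel TCP [-21.8  20.5]
at [ 0.648  -0.0122  0.0998] yaw 91.25 tilt 0.0 | turn -0.05 shift [149.9 170.7  -0.2] q6 -1.68 t 21.95
```

```bash
python3 -m handwheel '[15,17.1,0,0,0,0,0.3, 15,17.1,0,0,0,0,0.3, 15,17.1,0,0,0,0,0.3, 15,17.1,0,0,0,0,0.3, 15,17.1,0,0,0,0,0.3]' && python3 -m handwheel '[15,17.1,0,0,0,0,0.3, 15,17.1,0,0,0,0,0.3, 15,17.1,0,0,0,0,0.3, 15,17.1,0,0,0,0,0.3, 15,17.1,0,0,0,0,0.3]' && python3 -m handwheel '[0,0,10,0,0,0,0.3, 0,0,10,0,0,0,0.3, 0,0,0,0,0,0,0.3, 0,0,0,0,0,0,0.3, 0,0,0,0,0,0,0.3]' && python3 - <<'E'
from h import *
s=observe(); P=(s["tcp_pos"],s["ee_rot"]); p,d=camera("wrist"); cv2.imwrite("pics/w12.png",p); np.savez("pics/w12.npz",p=P[0],r=P[1],d=d)
g=cv2.cvtColor(p,cv2.COLOR_BGR2GRAY).astype(float)
W=world(d,"wrist",P); top=W[225:325,310:335]; zt=np.median(top[...,2]); k=np.abs(top[...,2]-zt)<.003
print("held top z",zt.round(4),"x range rel TCP",((np.percentile(top[...,0][k],[1,99])-P[0][0])*1e3).round(1))
for y in (.155,.353):
    u,v=px("wrist",[[.468,y,.014]],P)[0]; u=int(u); v=int(v)
    c=g[v-12:v+13,u-3:u+4].mean(1); vv=v-12+np.argmin(np.diff(c))+.5; print(u,vv,ray("wrist",[(u,vv)],.014,P)[0,:2].round(4), np.diff(c).min().round(0))
    r=g[int(vv)+3:int(vv)+8,u-45:u+46].mean(0); D=np.diff(r); q=np.array([np.argmin(D[:45]),45+np.argmax(D[45:])])+u-45+.5
    w=ray("wrist",[(a,vv+5) for a in q],.014,P); print("sides",w[:,1].round(4),"mid",w[:,1].mean().round(4))
plan(.4942,.1551,.0315,91.3)
E
```

```text
clock: 22.37
tcp_pos: [0.5704, 0.0724, 0.0997]
ee_rot: [-0.034, 3.141, -0.0]
wrist_force: [0.1, 0.8, -1.4]
opening: 0.0349
grip_force: 50.8
clock: 22.78
tcp_pos: [0.4937, 0.1564, 0.0998]
ee_rot: [-0.034, 3.141, 0.0]
wrist_force: [-0.5, 0.3, -1.2]
opening: 0.0349
grip_force: 50.8
clock: 23.2
tcp_pos: [0.495, 0.1551, 0.0795]
ee_rot: [0.032, -3.141, 0.0]
wrist_force: [-0.4, 0.7, -1.2]
opening: 0.0347
grip_force: 50.7
held top z 0.0814 x range rel TCP [-21.8  20.4]
322 183.5 [0.4698 0.1544] -92.0
sides [0.1345 0.1739] mid 0.1542
614 183.5 [0.4659 0.352 ] -90.0
sides [0.3323 0.3636] mid 0.348
at [0.495  0.1552 0.0797] yaw 91.16 tilt 0.02 | turn -0.14 shift [ 0.8 -0.1 48.2] q6 -1.38 t 23.25
```

```bash
python3 -m handwheel '[0.5,-0.3,14,0,0,0,0.3, 0,0,13,0,0,0,0.3, 0,0,8,0,0,0,0.3, 0,0,6,0,0,0,0.3, 0,0,4,0,0,0,0.3]' && python3 -m handwheel '[0,0,2,0,0,0,0.3, 0,0,1,0,0,0,0.3, 0,0,0,0,0,0,0.3, 0,0,0,0,0,0,0.3, 0,0,0,0,0,0,0.3]'
```

```text
clock: 23.67
tcp_pos: [0.4941, 0.1552, 0.0342]
ee_rot: [0.033, -3.141, 0.0]
wrist_force: [0.4, 0.3, -1.7]
opening: 0.035
grip_force: 50.8
clock: 24.08
tcp_pos: [0.4941, 0.1554, 0.0319]
ee_rot: [-0.033, 3.141, 0.0]
wrist_force: [-0.1, -0.4, -0.2]
opening: 0.035
grip_force: 50.8
```

```bash
python3 -m handwheel '[0,0,0,0,0,0,0.6, 0,0,0,0,0,0,0.6, 0,0,0,0,0,0,0.6, 0,0,-15,0,0,0,0.6, 0,0,-35,0,0,0,0.6]' && python3 -m handwheel '[0,0,-35,0,0,0,0.5, 0,0,-35,0,0,0,0.5, 0,0,-35,0,0,0,0.5, -10,20,0,0,0,0,0.5, -10,20,0,0,0,0,0.5]' && python3 -m handwheel '[-10,20,0,0,0,0,0.5, 0,20,0,0,0,0,0.5, 0,20,0,0,0,0,0.5, 0,0,0,0,0,0,0.5, 0,0,0,0,0,0,0.5]' && python3 - <<'E'
from h import *
s=observe(); P=(s["tcp_pos"],s["ee_rot"]); p,d=camera("wrist"); cv2.imwrite("pics/w13.png",p); np.savez("pics/w13.npz",p=P[0],r=P[1],d=d)
print("tray:"); shoes(d,P,lo=.027,hi=.038,base=.006,box=(.44,.52,.12,.38))
plan(.599,.2595,.0535,1.4)
E
```

```text
clock: 24.5
tcp_pos: [0.4919, 0.1549, 0.0792]
ee_rot: [0.033, -3.135, 0.002]
wrist_force: [-0.2, -0.3, -0.3]
opening: 0.051
grip_force: 0.0
clock: 24.92
tcp_pos: [0.5142, 0.1961, 0.1894]
ee_rot: [-0.031, 3.137, 0.002]
wrist_force: [1.4, -1.1, -0.2]
opening: 0.0424
grip_force: 0.0
clock: 25.33
tcp_pos: [0.5216, 0.2564, 0.1864]
ee_rot: [0.035, -3.141, 0.0]
wrist_force: [0.4, -0.4, -0.8]
opening: 0.0421
grip_force: 0.0
tray:
px (356, 155) c 490.0 288.0 size 44.2 37.0 yaw 1.3 ztop 0.0315 tongue vec [10. -4.] 211 n 1720
px (288, 155) c 491.5 222.5 size 44.2 36.9 yaw 1.3 ztop 0.0315 tongue vec [ 5. -3.] 237 n 1707
px (219, 155) c 492.9 156.7 size 44.2 38.0 yaw 1.3 ztop 0.0314 tongue vec [ 6. 13.] 136 n 1759
at [0.5216 0.2558 0.1865] yaw 91.24 tilt 0.02 | turn 89.84 shift [  1.9  77.4 133. ] q6 -1.22 t 25.3833
```

View pics/w13.png

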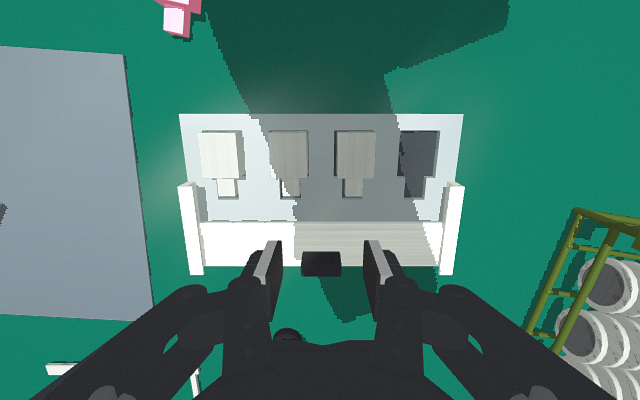

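All three sound shoes are seated at (219,155), (288,155) and (356,155), with pocket 4 empty. Now I'll shut the keeper, whose grip is at (321,263).

```bash
python3 -m handwheel '[0,0,0,0,0,7,0.5, 0,0,0,0,0,7,0.5, 0,0,0,0,0,7,0.5, 0,0,0,0,0,7,0.5, 0,0,0,0,0,7,0.5]' && python3 -m handwheel '[0,0,0,0,0,7,0.5, 0,0,0,0,0,7,0.5, 0,0,0,0,0,7,0.5, 0,0,0,0,0,7,0.5, 0,0,0,0,0,7,0.5]' && python3 -m handwheel '[0,0,0,0,0,7,0.5, 0,0,0,0,0,7,0.5, 0,0,0,0,0,5.8,0.5, 1,25,0,0,0,0,0.5, 1,25,0,0,0,0,0.5]' && python3 -m handwheel '[0,25.5,20,0,0,0,0.5, 0,0,30,0,0,0,0.5, 0,0,30,0,0,0,0.5, 0,0,0,0,0,0,0.5, 0,0,0,0,0,0,0.5]' && python3 - <<'E'
from h import *
z=np.load("pics/w13.npz"); P=(z["p"],z["r"]); print(ray("wrist",[(301,252),(341,252)],.060,P).round(4).tolist())
plan(.597,.2595,.0525,1.4)
E
```

```text
clock: 25.8
tcp_pos: [0.5219, 0.2549, 0.1867]
ee_rot: [-0.924, -3.003, 0.0]
wrist_force: [0.2, 0.0, 0.1]
opening: 0.0424
grip_force: 0.0
clock: 26.22
tcp_pos: [0.5219, 0.2549, 0.1867]
ee_rot: [1.784, 2.586, -0.0]
wrist_force: [0.7, -0.7, -0.8]
opening: 0.0425
grip_force: 0.0
clock: 26.63
tcp_pos: [0.5721, 0.2582, 0.1871]
ee_rot: [2.195, 2.247, -0.0]
wrist_force: [0.5, 0.9, -0.1]
opening: 0.0428
grip_force: 0.0
clock: 27.05
tcp_pos: [0.5967, 0.2587, 0.106]
ee_rot: [-2.194, -2.247, 0.004]
wrist_force: [-0.4, 0.6, 0.5]
opening: 0.0427
grip_force: 0.0
[[0.5772, 0.2384, 0.06], [0.5764, 0.2766, 0.06]]
at [0.5967 0.2587 0.106 ] yaw 1.35 tilt 0.17 | turn -0.05 shift [ 0.8  0.3 53.5] q6 0.31 t 27.05
```

```bash
python3 -m handwheel '[0,0,20,0,0,0,0.5, 0,0,20,0,0,0,0.5, 0,0,14,0,0,0,0.5, 0,0,0,0,0,0,0.5, 0,0,0,0,0,0,0.5]' && python3 -m handwheel '[0,0,0,0,0,0,0, 0,0,0,0,0,0,0, 0,0,0,0,0,0,0, 0,0,0,0,0,0,0, 0,0,0,0,0,0,0]' 40 && python3 -m handwheel '[0,-5,0,0,0,0,0, 0,-9,0,0,0,0,0, 0,-9,0,0,0,0,0, 0,-9,0,0,0,0,0, 0,-6,0,0,0,0,0]' && python3 -m handwheel '[0,-3,0,0,0,0,0, 0,-3,0,0,0,0,0, 0,-2,0,0,0,0,0, 0,0,0,0,0,0,0, 0,0,0,0,0,0,0]'
```

```text
clock: 27.47
tcp_pos: [0.5977, 0.2598, 0.0537]
ee_rot: [2.194, 2.248, 0.001]
wrist_force: [0.8, -0.4, -0.1]
opening: 0.0424
grip_force: 0.0
clock: 27.88
tcp_pos: [0.5974, 0.2601, 0.0543]
ee_rot: [2.194, 2.248, 0.001]
wrist_force: [-5.2, -1.0, 9.7]
opening: 0.013
grip_force: 39.7
clock: 28.3
tcp_pos: [0.5596, 0.2592, 0.0543]
ee_rot: [2.193, 2.247, 0.005]
wrist_force: [2.2, -0.5, 6.6]
opening: 0.0129
grip_force: 40.4
clock: 28.72
tcp_pos: [0.5523, 0.2591, 0.0543]
ee_rot: [2.193, 2.247, 0.005]
wrist_force: [2.2, -0.3, 7.6]
opening: 0.0134
grip_force: 40.8
```

```bash
python3 -m handwheel '[0,-2,0,0,0,0,0, 0,-1,0,0,0,0,0, 0,0,0,0,0,0,0, 0,0,0,0,0,0,0, 0,0,0,0,0,0,0]'; python3 -c "
from h import *
print(observe()['wrist_force'],observe()['tcp_pos'])"
```

```text
clock: 29.13
tcp_pos: [0.5521, 0.2591, 0.0544]
ee_rot: [2.191, 2.244, 0.014]
wrist_force: [19.4, 0.5, -5.8]
opening: 0.0129
grip_force: 39.6
[19.37785907  0.4729202  -5.77075501] [0.55214348 0.25905155 0.0543538 ]
```

The keeper is hard on its shut stop. Now the faulty shoes, starting with the split one.

```bash
python3 -m handwheel '[0,0,0,0,0,0,0.5, 0,0,0,0,0,0,0.5, 0,0,0,0,0,0,0.5, 0,0,-20,0,0,0,0.5, 0,0,-30,0,0,0,0.6]' && python3 -m handwheel '[0,0,-30,0,0,-6.5,0.6, 0,0,-30,0,0,-6.5,0.6, 0,0,-30,0,0,-6.5,0.6, 0,0,0,0,0,-6.5,0.6, 0,0,0,0,0,-6.5,0.6]' && python3 -m handwheel '[0,0,0,0,0,-6.5,0.6, 0,0,0,0,0,-6.5,0.6, 0,0,0,0,0,-6.5,0.6, 0,0,0,0,0,-6.2,0.6, 0,0,0,0,0,0,0.6]' && python3 -m handwheel '[-8,-30,0,0,0,0,0.6, -8,-30,0,0,0,0,0.6, -8,-30,0,0,0,0,0.6, -8,-30,0,0,0,0,0.6, -8,-30,0,0,0,0,0.6]' && python3 -m handwheel '[-8,-30,0,0,0,0,0.6, -8,-30,0,0,0,0,0.6, -8,-30,10,0,0,0,0.6, -8,-30,10,0,0,0,0.6, -8,-30,10,0,0,0,0.6]' && python3 -m handwheel '[-8,-30,10,0,0,0,0.6, -8,-30,10,0,0,0,0.6, 0,0,0,0,0,0,0.6, 0,0,0,0,0,0,0.6, 0,0,0,0,0,0,0.6]' && python3 - <<'E'
from h import *
s=observe(); P=(s["tcp_pos"],s["ee_rot"]); p,d=camera("wrist"); cv2.imwrite("pics/w14.png",p); np.savez("pics/w14.npz",p=P[0],r=P[1],d=d)
shoes(d,P,lo=.0255)
plan(.453,-.1005,.024,59.6)
E
```

```text
clock: 29.55
tcp_pos: [0.5462, 0.258, 0.1007]
ee_rot: [-2.192, -2.247, 0.008]
wrist_force: [0.7, -0.4, -0.5]
opening: 0.0513
grip_force: 0.0
clock: 29.97
tcp_pos: [0.5485, 0.259, 0.1948]
ee_rot: [1.468, 2.775, 0.004]
wrist_force: [0.7, -0.3, -0.9]
opening: 0.0516
grip_force: 0.0
clock: 30.38
tcp_pos: [0.5478, 0.2586, 0.1925]
ee_rot: [-0.816, -3.033, 0.001]
wrist_force: [-0.3, -0.1, -0.4]
opening: 0.0511
grip_force: 0.0
clock: 30.8
tcp_pos: [0.5059, 0.1079, 0.1926]
ee_rot: [-0.829, -3.03, 0.0]
wrist_force: [0.7, 0.4, -0.6]
opening: 0.051
grip_force: 0.0
clock: 31.22
tcp_pos: [0.4646, -0.0418, 0.1625]
ee_rot: [0.829, 3.03, 0.0]
wrist_force: [0.8, 0.1, -0.2]
opening: 0.0511
grip_force: 0.0
clock: 31.63
tcp_pos: [0.449, -0.1002, 0.1428]
ee_rot: [0.828, 3.031, 0.0]
wrist_force: [-0.1, 0.4, -0.2]
opening: 0.051
grip_force: 0.0
px (280, 323) c 537.6 -201.7 size 43.2 35.5 yaw -21.7 ztop 0.0284 tongue vec [23.  8.] 82 n 1135
px (356, 295) c 547.4 -116.9 size 45.9 37.2 yaw -34.1 ztop 0.0285 tongue vec [ 30. -19.] 250 n 1245
px (323, 203) c 452.6 -101.4 size 45.6 36.5 yaw -29.4 ztop 0.0285 tongue vec [ 29. -11.] 241 n 2041
at [ 0.4492 -0.0998  0.1429] yaw 59.53 tilt 0.03 | turn -0.07 shift [ -3.6   1.3 118.9] q6 -1.36 t 31.6833
```

```bash
python3 -m handwheel '[-3.7,0.3,25,0,0,0,0.6, 0,0,35,0,0,0,0.6, 0,0,33,0,0,0,0.6, 0,0,16,0,0,0,0.6, 0,0,10,0,0,0,0.6]' && python3 -m handwheel '[0,0,0,0,0,0,0.6, 0,0,0,0,0,0,0.6, 0,0,0,0,0,0,0.3, 0,0,0,0,0,0,0.3, 0,0,0,0,0,0,0.3]' 50 && python3 -m handwheel '[0,0,0,0,0,0,0.3, 0,0,-15,0,0,0,0.3, 0,0,-30,0,0,0,0.3, 0,0,-35,0,0,0,0.3, 0,0,-10,0,0,0,0.3]' && python3 -m handwheel '[-14.7,-27.7,0,0,0,0,0.3, -14.7,-27.7,0,0,0,0,0.3, -14.7,-27.7,0,0,0,0,0.3, -14.7,-27.7,0,0,0,0,0.3, -14.7,-27.7,0,0,0,0,0.3]' && python3 -m handwheel '[-14.7,-27.7,0,0,0,0,0.3, -14.7,-27.7,0,0,0,0,0.3, -14.7,-27.7,0,0,0,0,0.3, -14.7,-27.7,0,0,0,0,0.3, -14.7,-27.7,0,0,0,0,0.3]' && python3 - <<'E'
from h import *
s=observe(); P=(s["tcp_pos"],s["ee_rot"]); p,d=camera("wrist"); cv2.imwrite("pics/w15.png",p); np.savez("pics/w15.npz",p=P[0],r=P[1],d=d)
plan(.44,-.414,.055,59.6); print(s["opening"])
W=world(d,"wrist",P); z=W[...,2]; m=(z>.042)&(z<.056)&(W[...,1]<-.28)&(d>0); q=W[m]; (c,wh,a)=cv2.minAreaRect((q[:,:2]*1000).astype(np.float32)); print("rim",np.round(c,0),np.round(wh,0),a,m.sum())
E
```

```text
clock: 32.1
tcp_pos: [0.4518, -0.1008, 0.0219]
ee_rot: [-0.822, -3.03, -0.0]
wrist_force: [-0.3, 0.8, -0.1]
opening: 0.0511
grip_force: 0.0
clock: 32.52
tcp_pos: [0.4531, -0.1021, 0.0251]
ee_rot: [0.823, 3.029, 0.0]
wrist_force: [-0.7, 2.0, 4.7]
opening: 0.0351
grip_force: 50.7
clock: 32.93
tcp_pos: [0.4541, -0.1026, 0.1185]
ee_rot: [0.822, 3.025, -0.001]
wrist_force: [1.2, 0.2, -0.5]
opening: 0.0348
grip_force: 50.3
clock: 33.35
tcp_pos: [0.4454, -0.2603, 0.1144]
ee_rot: [0.823, 3.03, -0.001]
wrist_force: [1.4, 0.2, -1.5]
opening: 0.0348
grip_force: 50.2
clock: 33.77
tcp_pos: [0.4386, -0.417, 0.1143]
ee_rot: [0.824, 3.031, -0.001]
wrist_force: [0.7, 0.7, -1.2]
opening: 0.0348
grip_force: 50.2
at [ 0.4384 -0.4221  0.1147] yaw 59.47 tilt 0.27 | turn -0.13 shift [ 2.7  7.8 59.7] q6 -1.88 t 33.8167
0.0347857494049078
rim [ 494. -414.] [190. 150.] 6.920915126800537 4155
```

View pics/w15.png

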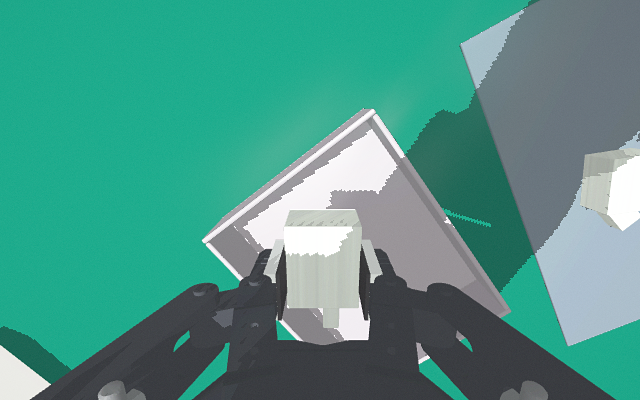

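The bin rim is measured at 190×150 mm, centred at (0.494, −0.414). The split shoe is held over it at (322,260). Lower it and release.

```bash
python3 -m handwheel '[-6.5,7,10,0,0,0,0.3, 0,0,20,0,0,0,0.3, 0,0,20,0,0,0,0.3, 0,0,10,0,0,0,0.3, 0,0,0,0,0,0,0.3]' && python3 -m handwheel '[0,0,0,0,0,0,0.5, 0,0,0,0,0,0,0.5, 0,0,0,0,0,0,0.5, 0,0,-30,0,0,0,0.5, 0,0,-35,0,0,0,0.6]' && python3 -m handwheel '[0,0,-35,0,0,0,0.6, 0,0,0,0,0,0,0.6, 0,0,0,0,0,0,0.6, 0,0,0,0,0,0,0.6, 0,0,0,0,0,0,0.6]' && python3 - <<'E'
from h import *
plan(.5555,-.121,.14,56)
E
```

```text
clock: 34.23
tcp_pos: [0.4474, -0.4111, 0.0515]
ee_rot: [-0.822, -3.029, -0.003]
wrist_force: [0.6, -0.7, -1.2]
opening: 0.0347
grip_force: 50.3
clock: 34.65
tcp_pos: [0.4473, -0.4118, 0.1183]
ee_rot: [-0.823, -3.029, -0.003]
wrist_force: [0.5, -0.0, 0.8]
opening: 0.0507
grip_force: 0.0
clock: 35.07
tcp_pos: [0.4476, -0.4122, 0.1527]
ee_rot: [-0.823, -3.03, -0.001]
wrist_force: [-0.2, -0.2, 0.3]
opening: 0.0513
grip_force: 0.0
at [ 0.4476 -0.4122  0.1527] yaw 59.6 tilt 0.09 | turn 3.6 shift [ 73.4 301.7  12.7] q6 -1.86 t 35.0667
```

```bash
python3 -m handwheel '[0,0,0,0,0,3.6,0.6, 6.7,27.4,0,0,0,0,0.6, 6.7,27.4,0,0,0,0,0.6, 6.7,27.4,0,0,0,0,0.6, 6.7,27.4,0,0,0,0,0.6]' && python3 -m handwheel '[6.7,27.4,0,0,0,0,0.6, 6.7,27.4,0,0,0,0,0.6, 6.7,27.4,0,0,0,0,0.6, 6.7,27.4,0,0,0,0,0.6, 6.7,27.4,0,0,0,0,0.6]' && python3 -m handwheel '[6.7,27.4,6,0,0,0,0.6, 6.7,27.4,6,0,0,0,0.6, 0,0,0,0,0,0,0.6, 0,0,0,0,0,0,0.6, 0,0,0,0,0,0,0.6]' && python3 - <<'E'
from h import *
s=observe(); P=(s["tcp_pos"],s["ee_rot"]); p,d=camera("wrist"); cv2.imwrite("pics/w16.png",p)
shoes(d,P,lo=.0255)
plan(.5555,-.121,.024,56)
E
```

```text
clock: 35.48
tcp_pos: [0.4869, -0.3054, 0.1524]
ee_rot: [-0.919, -3.002, -0.001]
wrist_force: [0.8, 0.4, -0.1]
opening: 0.0512
grip_force: 0.0
clock: 35.9
tcp_pos: [0.5357, -0.173, 0.1525]
ee_rot: [-0.918, -3.002, -0.0]
wrist_force: [0.8, -0.1, 0.4]
opening: 0.0512
grip_force: 0.0
clock: 36.32
tcp_pos: [0.5551, -0.1217, 0.1409]
ee_rot: [-0.918, -3.003, 0.0]
wrist_force: [-0.4, -0.1, -1.0]
opening: 0.0512
grip_force: 0.0
px (234, 234) c 539.8 -203.3 size 45.4 37.6 yaw 158.7 ztop 0.0284 tongue vec [-16.  16.] 96 n 1766
px (319, 194) c 548.2 -117.1 size 44.6 36.5 yaw -34.0 ztop 0.0285 tongue vec [ 29. -19.] 381 n 1739
at [ 0.5551 -0.1222  0.1412] yaw 55.97 tilt 0.04 | turn -0.03 shift [  0.4   1.2 117.2] q6 -1.28 t 36.3667
```

View pics/w16.png

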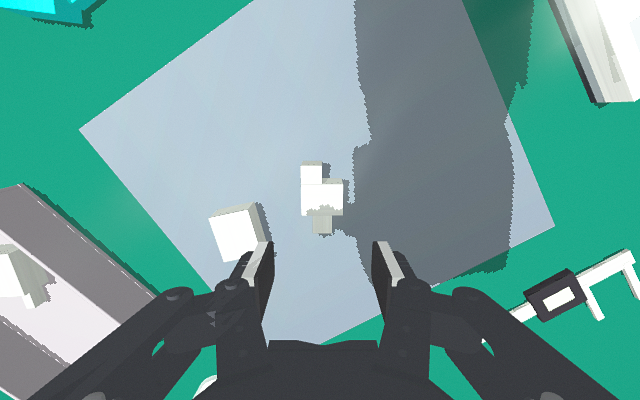

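The view shows the chipped shoe at (320,198), its missing corner at upper right, and the bent one at (237,235). The grip point is over the intact end of the body.

```bash
python3 -m handwheel '[0,0.5,25,0,0,0,0.6, 0,0,35,0,0,0,0.6, 0,0,31,0,0,0,0.6, 0,0,16,0,0,0,0.6, 0,0,10,0,0,0,0.6]' && python3 -m handwheel '[0,0,0,0,0,0,0.6, 0,0,0,0,0,0,0.6, 0,0,0,0,0,0,0.3, 0,0,0,0,0,0,0.3, 0,0,0,0,0,0,0.3]' 50 && python3 -m handwheel '[0,0,0,0,0,0,0.3, 0,0,-15,0,0,0,0.3, 0,0,-30,0,0,0,0.3, 0,0,-35,0,0,0,0.3, 0,0,-10,0,0,0,0.3]' && python3 -m handwheel '[-13.2,-22.2,0,0,0,0,0.3, -13.2,-22.2,0,0,0,0,0.3, -13.2,-22.2,0,0,0,0,0.3, -13.2,-22.2,0,0,0,0,0.3, -13.2,-22.2,0,0,0,0,0.3]' && python3 -m handwheel '[-13.2,-22.2,0,0,0,0,0.3, -13.2,-22.2,0,0,0,0,0.3, -13.2,-22.2,0,0,0,0,0.3, -13.2,-22.2,0,0,0,0,0.3, -13.2,-22.2,0,0,0,0,0.3]' && python3 - <<'E'
from h import *
plan(.5403,-.3802,.055,56); print(observe()["opening"])
E
```

```text
clock: 36.78
tcp_pos: [0.5544, -0.1219, 0.0224]
ee_rot: [-0.92, -3.001, 0.0]
wrist_force: [0.2, -1.3, 0.5]
opening: 0.0513
grip_force: 0.0
clock: 37.2
tcp_pos: [0.5567, -0.1216, 0.0263]
ee_rot: [0.918, 3.002, -0.0]
wrist_force: [-1.4, -2.0, 7.3]
opening: 0.0353
grip_force: 51.1
clock: 37.62
tcp_pos: [0.5577, -0.1217, 0.1197]
ee_rot: [0.916, 2.998, 0.0]
wrist_force: [0.1, -0.0, -0.9]
opening: 0.0349
grip_force: 50.4
clock: 38.03
tcp_pos: [0.5481, -0.2512, 0.1149]
ee_rot: [0.918, 3.004, -0.0]
wrist_force: [0.9, 0.2, -1.2]
opening: 0.0349
grip_force: 50.3
clock: 38.45
tcp_pos: [0.5407, -0.3802, 0.1148]
ee_rot: [0.919, 3.004, -0.0]
wrist_force: [0.7, 0.1, -1.5]
opening: 0.0348
grip_force: 50.3
at [ 0.5407 -0.3802  0.1148] yaw 56.0 tilt 0.01 | turn -0.0 shift [ 0.4 -0.2 59.8] q6 -1.66 t 38.45
0.034810469619074254
```

```bash
python3 -m handwheel '[0,0,10,0,0,0,0.3, 0,0,20,0,0,0,0.3, 0,0,20,0,0,0,0.3, 0,0,8,0,0,0,0.3, 0,0,0,0,0,0,0.3]' && python3 -m handwheel '[0,0,0,0,0,0,0.5, 0,0,0,0,0,0,0.5, 0,0,0,0,0,0,0.5, 0,0,-30,0,0,0,0.5, 0,0,-35,0,0,0,0.5]' && python3 -m handwheel '[0,0,-25,0,0,-6.3,0.6, 0,0,0,0,0,-6.3,0.6, 9.2,23.5,0,0,0,0,0.6, 9.2,23.5,0,0,0,0,0.6, 9.2,23.5,0,0,0,0,0.6]' && python3 -m handwheel '[9.2,23.5,0,0,0,0,0.6, 9.2,23.5,0,0,0,0,0.6, 9.2,23.5,0,0,0,0,0.6, 9.2,23.5,0,0,0,0,0.6, 0,0,0,0,0,0,0.6]' && python3 -m handwheel '[0,0,0,0,0,0,0.6, 0,0,0,0,0,0,0.6, 0,0,0,0,0,0,0.6, 0,0,0,0,0,0,0.6, 0,0,0,0,0,0,0.6]' && python3 - <<'E'
from h import *
s=observe(); P=(s["tcp_pos"],s["ee_rot"]); p,d=camera("wrist"); cv2.imwrite("pics/w17.png",p); np.savez("pics/w17.npz",p=P[0],r=P[1],d=d)
shoes(d,P,lo=.0255)
plan(.5403,-.2033,.024,68.6)
E
```

```text
clock: 38.87
tcp_pos: [0.5401, -0.378, 0.0546]
ee_rot: [-0.917, -3.001, -0.002]
wrist_force: [0.4, 0.4, -2.0]
opening: 0.0347
grip_force: 50.3
clock: 39.28
tcp_pos: [0.5402, -0.3783, 0.1211]
ee_rot: [-0.917, -3.001, -0.002]
wrist_force: [1.4, -0.8, 0.8]
opening: 0.0429
grip_force: 0.0
clock: 39.7
tcp_pos: [0.5412, -0.3027, 0.1478]
ee_rot: [0.584, 3.085, -0.001]
wrist_force: [1.0, 0.6, 0.3]
opening: 0.0514
grip_force: 0.0
clock: 40.12
tcp_pos: [0.5413, -0.1989, 0.1476]
ee_rot: [0.579, 3.087, 0.001]
wrist_force: [0.2, 0.2, -0.3]
opening: 0.0509
grip_force: 0.0
clock: 40.53
tcp_pos: [0.5411, -0.2031, 0.1466]
ee_rot: [0.585, 3.087, -0.0]
wrist_force: [1.2, 0.4, 0.5]
opening: 0.0512
grip_force: 0.0
px (320, 196) c 539.5 -204.2 size 44.6 36.6 yaw -21.2 ztop 0.0284 tongue vec [33. -4.] 364 n 2010
at [ 0.541  -0.2029  0.1466] yaw 68.56 tilt 0.0 | turn -0.04 shift [  0.6  -0.6 122.6] q6 -1.64 t 40.5833
```

```bash
python3 -m handwheel '[0.7,-1.5,25,0,0,0,0.6, 0,0,35,0,0,0,0.6, 0,0,35,0,0,0,0.6, 0,0,17,0,0,0,0.6, 0,0,10,0,0,0,0.6]' && python3 -m handwheel '[0,0,0,0,0,0,0.6, 0,0,0,0,0,0,0.6, 0,0,0,0,0,0,0.3, 0,0,0,0,0,0,0.3, 0,0,0,0,0,0,0.3]' 50 && python3 -m handwheel '[0,0,0,0,0,0,0.3, 0,0,-15,0,0,0,0.3, 0,0,-30,0,0,0,0.3, 0,0,-35,0,0,0,0.3, 0,0,-10,0,0,0,0.3]' && python3 -m handwheel '[-8.2,-21.2,0,0,0,0,0.3, -8.2,-21.2,0,0,0,0,0.3, -8.2,-21.2,0,0,0,0,0.3, -8.2,-21.2,0,0,0,0,0.3, -8.2,-21.2,0,0,0,0,0.3]' && python3 -m handwheel '[-8.2,-21.2,0,0,0,0,0.3, -8.2,-21.2,0,0,0,0,0.3, -8.2,-21.2,0,0,0,0,0.3, -8.2,-21.2,0,0,0,0,0.3, -8.2,-21.2,0,0,0,0,0.3]' && python3 - <<'E'
from h import *
plan(.5384,-.4309,.065,68.6); print(observe()["opening"])
E
```

```text
clock: 41.0
tcp_pos: [0.5386, -0.2033, 0.022]
ee_rot: [-0.583, -3.083, -0.001]
wrist_force: [-0.5, 0.1, 0.4]
opening: 0.051
grip_force: 0.0
clock: 41.42
tcp_pos: [0.5409, -0.204, 0.0264]
ee_rot: [0.583, 3.084, -0.001]
wrist_force: [-1.2, -0.6, 7.0]
opening: 0.0349
grip_force: 51.2
clock: 41.83
tcp_pos: [0.5417, -0.2043, 0.1199]
ee_rot: [0.582, 3.08, -0.003]
wrist_force: [0.8, -0.3, -0.9]
opening: 0.035
grip_force: 50.4
clock: 42.25
tcp_pos: [0.5393, -0.3182, 0.1149]
ee_rot: [0.583, 3.087, -0.0]
wrist_force: [0.2, -0.1, -1.6]
opening: 0.035
grip_force: 50.3
clock: 42.67
tcp_pos: [0.5387, -0.4318, 0.1148]
ee_rot: [0.583, 3.087, -0.0]
wrist_force: [-0.3, -0.3, -1.6]
opening: 0.0345
grip_force: 50.3
at [ 0.5387 -0.4318  0.1148] yaw 68.6 tilt 0.01 | turn -0.0 shift [ 0.6  0.8 49.8] q6 -1.94 t 42.6667
0.03454269251807491
```

```bash
python3 -m handwheel '[0,0,10,0,0,0,0.3, 0,0,15,0,0,0,0.3, 0,0,15,0,0,0,0.3, 0,0,5,0,0,0,0.3, 0,0,0,0,0,0,0.3]' && python3 -m handwheel '[0,0,0,0,0,0,0.5, 0,0,0,0,0,0,0.5, 0,0,0,0,0,0,0.5, 0,0,-30,0,0,0,0.5, 0,0,-35,0,0,0,0.5]' && python3 -m handwheel '[0,0,-35,0,0,0,0.6, 0,0,-35,0,0,0,0.6, 0,30,-35,0,0,0,0.6, 0,30,0,0,0,0,0.6, 0,30,0,0,0,0,0.6]' && python3 -m handwheel '[0,0,0,0,0,0,0.6, 0,0,0,0,0,0,0.6, 0,0,0,0,0,0,0.6, 0,0,0,0,0,0,0.6, 0,0,0,0,0,0,0.6]' && python3 - <<'E'
from h import *
p,d=camera("wrist"); t,_=camera("top"); si,_=camera("side")
o=np.vstack([np.hstack([cv2.resize(p,(400,250)),cv2.resize(si,(400,250))]),cv2.resize(t[90:300,100:560],(800,340))[:340]])
cv2.imwrite("pics/end.png",o); print(o.shape)
E
```

```text
clock: 43.08
tcp_pos: [0.5381, -0.4291, 0.067]
ee_rot: [-0.581, -3.084, -0.004]
wrist_force: [-0.2, -0.7, -1.4]
opening: 0.0353
grip_force: 50.3
clock: 43.5
tcp_pos: [0.538, -0.4299, 0.1336]
ee_rot: [-0.583, -3.084, -0.003]
wrist_force: [0.1, -0.4, 0.8]
opening: 0.0429
grip_force: 0.0
clock: 43.92
tcp_pos: [0.5716, -0.3495, 0.2397]
ee_rot: [0.584, 3.082, -0.004]
wrist_force: [1.5, 0.5, -0.8]
opening: 0.0512
grip_force: 0.0
clock: 44.33
tcp_pos: [0.5703, -0.3506, 0.2362]
ee_rot: [-0.585, -3.087, 0.0]
wrist_force: [0.2, -0.7, -0.1]
opening: 0.0517
grip_force: 0.0
(590, 800, 3)
```

View pics/end.png

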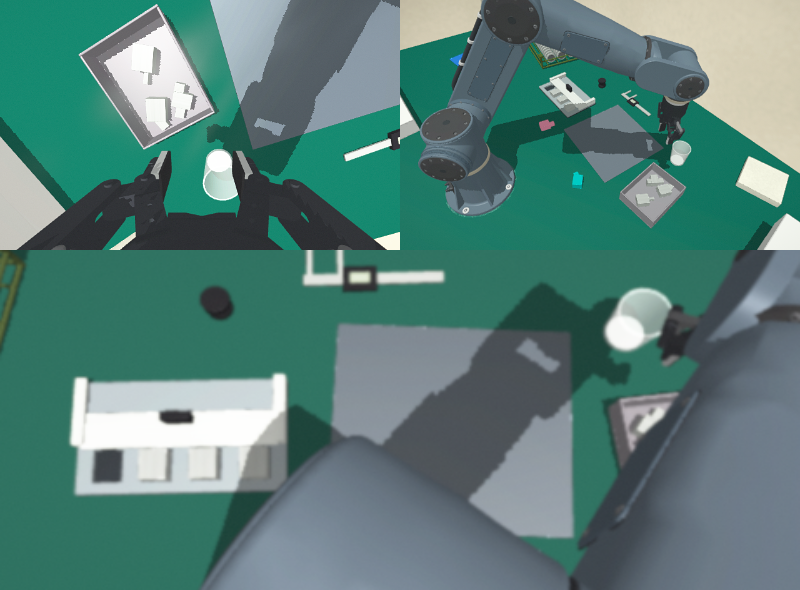

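The final picture shows three faulty shoes inside the bin (side view, 645–665, 180–200). The mat is empty, the keeper is shut over the three seated bodies (110–265, 462), and the bystanders have not moved. The arm is clear.

```bash
python3 -c "
from workcell import *
print(job_done())"
```

```text
the job is handed in; nothing more can be done
None
```

The job is handed in at about 45 s on the robot's clock, with no verdict returned: the final camera check showed three sound shoes seated under the shut keeper, three faulty ones (split, chipped, bent) in the bin, and the beaker, caliper and loupe left where they were.

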